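# Change over the handle-carving jig

### The job

Lift the hold-down plate by its red grip straight up off the carving jig's two pins, keeping it level so that it does not cock on them, and lay it flat and lengthways on the green-topped rest board, fully on the board. Then move every finished dark handle from the jig into the wooden tray, and lay each light square blank in its own lane of the jig, pushed snugly home against both the far fence and the lane's brass side rail. Leave the other things on the bench where they are.

Things in the scene. Friction and masses are not known exactly. Their poses are not given: they have to be found in the camera images.
- jig: Fixed wooden carving jig, 150 (x) x 300 (y) mm; origin at the centre of its underside, z up. Bed 35 mm above the bench. Along the +x edge: dark far fence, 16 mm high, its face at x = +58 mm. Three lanes along x, centred at y = -58, 0, +58 mm, each with a brass rail on its +y side only.
- lane_a (a point): Fixed point of the jig, axes as the jig's: where the centre of a 110 x 26 x 26 mm blank lies when it is home in the -y lane, end against the fence (+x), side against the brass rail (+y); 13 mm above the bed. The rail is 7 mm high, 6 mm thick, its face 13 mm from the lane's centre line.
- lane_b (a point): Fixed point of the jig, axes as the jig's: where the centre of a 110 x 26 x 26 mm blank lies when it is home in the middle lane, end against the fence (+x), side against the brass rail (+y); 13 mm above the bed. The rail is 7 mm high, 6 mm thick, its face 13 mm from the lane's centre line.
- lane_c (a point): Fixed point of the jig, axes as the jig's: where the centre of a 110 x 26 x 26 mm blank lies when it is home in the +y lane, end against the fence (+x), side against the brass rail (+y); 13 mm above the bed. The rail is 7 mm high, 6 mm thick, its face 13 mm from the lane's centre line.
- pin_right (a point): Tip of the jig's steel locating pin on its -y side, 118 mm from the jig's middle. The pin is 10 mm thick and its tip 66 mm above the bed; below 30 mm above the bed it has a 22 mm thick shoulder on which the plate rests.
- pin_left (a point): Tip of the jig's steel locating pin on its +y side, 118 mm from the jig's middle. The pin is 10 mm thick and its tip 66 mm above the bed; below 30 mm above the bed it has a 22 mm thick shoulder on which the plate rests.
- plate_grip (a point): Centre of the red grip bar, 20 (x) x 70 (y) x 34 (z) mm, on the middle of the loose plywood hold-down plate (0.15 to 0.3 kg), over its centre of mass. Plate 50 (x) x 264 (y) x 14 mm, with 12 mm holes at y = -118, +118 mm; this point is 31 mm above its underside. It starts on the pins' shoulders, over the finished handles; the pins reach 36 mm above its underside.
- rest_top (a point): Centre of the upper face of the fixed rest board with a green top, 120 (x) x 310 (y) mm, upper face 16 mm above the bench; x, y are its sides, z up. The plate goes with its long side along the board's y.
- tray: Fixed open wooden tray, outside 170 (x) x 200 (y) x 35 (z) mm, walls and floor 6 mm; origin at the centre of its underside, z up.
- handle_a_mid (a point): Centre of a finished dark-brown handle (50 g), 103 long (x) x 22 wide (y) x 22 mm high with narrower ends (18 mm) and two brass bands; lies in a lane of the jig along jig x, under the plate, 11 mm above the bed. Two or three are there; absent ones read None.
- handle_b_mid (a point): Centre of a finished dark-brown handle (50 g), 103 long (x) x 22 wide (y) x 22 mm high with narrower ends (18 mm) and two brass bands; lies in a lane of the jig along jig x, under the plate, 11 mm above the bed. Two or three are there; absent ones read None.
- handle_c_mid (a point): Centre of a finished dark-brown handle (50 g), 103 long (x) x 22 wide (y) x 22 mm high with narrower ends (18 mm) and two brass bands; lies in a lane of the jig along jig x, under the plate, 11 mm above the bed. Two or three are there; absent ones read None.
- blank_a_mid (a point): Centre of a light square wooden blank (40 to 80 g), 110 long (x) x 26 (y) x 26 (z) mm, lying on the bench; either end may go to the fence. Two or three are there; absent ones read None.
- blank_b_mid (a point): Centre of a light square wooden blank (40 to 80 g), 110 long (x) x 26 (y) x 26 (z) mm, lying on the bench; either end may go to the fence. Two or three are there; absent ones read None.
- blank_c_mid (a point): Centre of a light square wooden blank (40 to 80 g), 110 long (x) x 26 (y) x 26 (z) mm, lying on the bench; either end may go to the fence. Two or three are there; absent ones read None.
- jar: Bystander, not to be disturbed: clear plastic cup, 72 mm wide, 80 mm tall.
- glue: Bystander, not to be disturbed: white glue bottle with an orange cap, 56 mm wide, 150 mm tall.
- mallet: Bystander, not to be disturbed: hammer with a wooden handle.
- driver: Bystander, not to be disturbed: screwdriver.
- mug: Bystander, not to be disturbed: blue mug, 80 mm wide, 90 mm tall.
- offcut: Bystander, not to be disturbed: wood offcut, 90 x 40 x 30 mm.
- brush: Bystander, not to be disturbed: bench brush.
Not all that is in view belongs to the job. Leave any blue or purple look-alike of the part that bears blank_a_mid alone. What is shaped like the part that bears blank_b_mid but purple is not meant.

How it is judged:
On the way, in this order (a step that is already met when the one before it is completed fails the run):
1. the plate has been lifted level clear of the pins (z of plate_grip in the frame of jig above 0.137 m and angle between plate_grip's own z axis and vertical below 0.15 rad), for 0.1 s.
2. the plate lies flat and lengthways on the rest board (x of plate_grip in the frame of rest_top between -0.036 and 0.036 m and y of plate_grip in the frame of rest_top between -0.032 and 0.032 m and z of plate_grip in the frame of rest_top between 0.025 and 0.036 m and angle between plate_grip's own z axis and vertical below 0.06 rad and angle between the y axis of plate_grip and the y axis of rest_top, either way round below 0.2 rad), for 0.2 s.
3. the finished handles are in the tray (x of handle_a_mid in the frame of tray between -0.08 and 0.08 m and y of handle_a_mid in the frame of tray between -0.095 and 0.095 m and z of handle_a_mid in the frame of tray between 0 and 0.042 m and x of handle_b_mid in the frame of tray between -0.08 and 0.08 m and y of handle_b_mid in the frame of tray between -0.095 and 0.095 m and z of handle_b_mid in the frame of tray between 0 and 0.042 m and x of handle_c_mid in the frame of tray between -0.08 and 0.08 m and y of handle_c_mid in the frame of tray between -0.095 and 0.095 m and z of handle_c_mid in the frame of tray between 0 and 0.042 m), for 0.2 s.
At the end, for the whole second after the job is handed in: Plate flat on the rest board (centre within 36 mm across, 32 mm along, within 0.2 rad); every finished handle in the tray, below its rim; every blank flat on the bed in a lane, within 3 mm of home at the fence and at the rail and 0.045 rad of the lane (all of step 2 and all of step 3 and ((x of blank_a_mid in the frame of lane_a between -0.003 and 0.003 m and y of blank_a_mid in the frame of lane_a between -0.003 and 0.003 m and z of blank_a_mid in the frame of lane_a between -0.003 and 0.003 m and angle between the x axis of blank_a_mid and the x axis of lane_a, either way round below 0.045 rad) or (x of blank_a_mid in the frame of lane_b between -0.003 and 0.003 m and y of blank_a_mid in the frame of lane_b between -0.003 and 0.003 m and z of blank_a_mid in the frame of lane_b between -0.003 and 0.003 m and angle between the x axis of blank_a_mid and the x axis of lane_b, either way round below 0.045 rad) or (x of blank_a_mid in the frame of lane_c between -0.003 and 0.003 m and y of blank_a_mid in the frame of lane_c between -0.003 and 0.003 m and z of blank_a_mid in the frame of lane_c between -0.003 and 0.003 m and angle between the x axis of blank_a_mid and the x axis of lane_c, either way round below 0.045 rad)) and ((x of blank_b_mid in the frame of lane_a between -0.003 and 0.003 m and y of blank_b_mid in the frame of lane_a between -0.003 and 0.003 m and z of blank_b_mid in the frame of lane_a between -0.003 and 0.003 m and angle between the x axis of blank_b_mid and the x axis of lane_a, either way round below 0.045 rad) or (x of blank_b_mid in the frame of lane_b between -0.003 and 0.003 m and y of blank_b_mid in the frame of lane_b between -0.003 and 0.003 m and z of blank_b_mid in the frame of lane_b between -0.003 and 0.003 m and angle between the x axis of blank_b_mid and the x axis of lane_b, either way round below 0.045 rad) or (x of blank_b_mid in the frame of lane_c between -0.003 and 0.003 m and y of blank_b_mid in the frame of lane_c between -0.003 and 0.003 m and z of blank_b_mid in the frame of lane_c between -0.003 and 0.003 m and angle between the x axis of blank_b_mid and the x axis of lane_c, either way round below 0.045 rad)) and ((x of blank_c_mid in the frame of lane_a between -0.003 and 0.003 m and y of blank_c_mid in the frame of lane_a between -0.003 and 0.003 m and z of blank_c_mid in the frame of lane_a between -0.003 and 0.003 m and angle between the x axis of blank_c_mid and the x axis of lane_a, either way round below 0.045 rad) or (x of blank_c_mid in the frame of lane_b between -0.003 and 0.003 m and y of blank_c_mid in the frame of lane_b between -0.003 and 0.003 m and z of blank_c_mid in the frame of lane_b between -0.003 and 0.003 m and angle between the x axis of blank_c_mid and the x axis of lane_b, either way round below 0.045 rad) or (x of blank_c_mid in the frame of lane_c between -0.003 and 0.003 m and y of blank_c_mid in the frame of lane_c between -0.003 and 0.003 m and z of blank_c_mid in the frame of lane_c between -0.003 and 0.003 m and angle between the x axis of blank_c_mid and the x axis of lane_c, either way round below 0.045 rad))); the robot touches nothing.
It fails at once if the plate is cocked (more than 0.12 rad from level) while still on its pins (angle between plate_grip's own z axis and vertical above 0.12 rad and z of plate_grip in the frame of jig below 0.13 m and x of plate_grip in the frame of jig between -0.02 and 0.02 m and y of plate_grip in the frame of jig between -0.02 and 0.02 m).
It fails at once if a bystander is moved more than 40 mm (distance of any of jar, glue, mallet, driver, mug, offcut, brush from where it was at the start of the episode above 0.04 m).
Of handle_a, handle_b, handle_c only 2 to 3 are there at a start; the rules pass over those that are not, and their reading is None.
Of blank_a, blank_b, blank_c only 2 to 3 are there at a start; the rules pass over those that are not, and their reading is None.
At some moment in a run one of blank_a, blank_b, blank_c may be knocked a few centimetres aside while the robot is not near it.
It also fails if it takes over 210 s, if anything falls off the work surface, if the arm or the gripper's body presses on something with over 40 N, if the wrist force passes 120 N, or if a joint passes its speed limit or range.

### The arm

A 6-joint arm with a two-finger parallel gripper is mounted at the origin on the work surface. World frame = base frame: x ahead of the robot, y to its left, z up, the work surface at z = 0. Lengths are in m, angles in rad, forces in N, time in s.
With the tool pointing down it reaches from about 0.35 to 0.975 m from the base axis. Payload 4.9 kg.
Tool frame: the origin (TCP) lies on the centre line of the jaws, within the pads' length; the fingertips stand 8 mm ahead of it and the grasp point (between the pads) lies 11 mm behind it; z points along the fingers, y is the direction in which the jaws open and shut (so a half turn about z gives the same grasp; the last joint's range is limited). The gripper opens to 85 mm and grips with 20 to 120 N. Pads are 22 mm wide; open, the fingers measure 114 mm over their backs; the gripper's body (76 mm by 85 mm) begins 54 mm behind the grasp point. The pads swing forward as they close: fully open they stand 13 mm farther back than shut.
Start: joints at [-1.362, 0.053, 1.613, -0, 1.476, -0.119], TCP at [0.201, -0.592, 0.239] pointing down, gripper open.
Joint ranges: [-3.01, 3.01], [-1.01, 2.22], [0.06, 2.58], [-1.02, 4.17], [0.09, 2.62], [-3.14, 3.14]. Speed limits (rad/s): [2.57, 2.57, 3.14, 3.14, 3.14, 3.14].

### API

Orientations are given as a rotation vector (axis times angle).
In Python, from station import get_obs, get_image, calibration, finish_job gives the robot as it stands. The module is installed in compiled form; this text tells all that it offers.
- The arm moves only by the shell command python3 -m jog 'ROWS' [FORCE]. ROWS is JSON, a list of rows, each a list of 7 numbers: the shift along the tool's x, y, z in cm, then the turn, a rotation vector about the tool's x, y, z in rad, then the closure in counts, from 0 (fully open) to 255 (shut). In form: [[dx, dy, dz, ax, ay, az, jaw], ...]. A call has 1 to 8 rows; each row is the pose to reach, as a shift and turn from the pose measured when the call began, along the tool's axes at that moment; what a row does not reach only later rows make up. A row lasts 1/12 s, in which the tool goes at most 41.7 mm and 7.16 degrees, less where a joint would pass 70% of its speed; a pose out of reach is approached as far as the arm can. A call with a gripper value outside its range is refused whole. The fingers move at their own pace and stop on an object; FORCE is the grip in N (left out, the last holds). Time passes only in rows, so rows that repeat a pose let the fingers close. It gives the time, the measured TCP pose, the force and the opening at its end, in the units of the state.
- get_obs(): the state, without advancing time (a new reading comes with each control period).
- get_image(name): name is "side" or "top" or "wrist"; returns the picture (420x560x3 uint8, red, green, blue); there is no depth.
- calibration(name): a dict with "vfov" (degrees; the focal length in pixels is half the picture's height over the tangent of half this angle, whatever the lens; pixels are square), "cx", "cy" (the principal point, pixels), "R" (3x3) and "t" (3): a world point X has camera coordinates R X + t. Camera axes: x right, y down, z forward; pixel columns grow to the right and rows downward; lengths in m; the calibration is good to about 2 mm. A picture is of the moment at which its call begins: read the wrist's pose just before it. calibration takes no time and is no camera call; for the wrist camera it gives the pose at the moment of the call.
- finish_job(): hands the job in, once; it reports no verdict.
The state is a dict: "t": time; "q": joint angles; "dq": joint speeds; "effort": joint torques, N m; "tool_pos": TCP position; "tool_rot": TCP orientation; "contact_force": force on the tool from outside, world axes, zero at the start; "wrist_torque": the same for the moment, N m; "opening": finger opening in m.
Only numpy, scipy, OpenCV 4.12 (cv2) and the standard library are available. Lean on these libraries where they do the work, as an engineer would, in place of code of your own. Each camera call takes 0.05 s, during which the arm holds its last target. There are 200 camera calls.

## Working session

There is one attempt and no reset: what is moved stays moved. The work goes in short steps, Python scripts to look and compute and a shell command to move; the robot and the scene stay as the last step left them, time stands still between calls to the robot, and variables do not carry over. Pictures are saved under pics/ and viewed, about 12 in all and at most 16, crops included, and the job is handed in when it is done.

```bash
mkdir -p pics; cat > h.py <<'E'
import numpy as np, cv2
from station import get_obs, get_image, calibration
from scipy.spatial.transform import Rotation as Rn
def K(c):
    f=210/np.tan(np.radians(c['vfov'])/2); return f
def proj(c,X):
    p=np.array(c['R'])@np.array(X)+np.array(c['t']); f=K(c); return c['cx']+f*p[0]/p[2], c['cy']+f*p[1]/p[2]
def ray(c,u,v):
    R=np.array(c['R']);d=R.T@np.array([(u-c['cx'])/K(c),(v-c['cy'])/K(c),1.]); return -R.T@np.array(c['t']), d
def at_z(c,u,v,z):
    o,d=ray(c,u,v); return o+d*(z-o[2])/d[2]
def tri(l):
    A=np.zeros((3,3));b=np.zeros(3)
    for c,u,v in l:
        o,d=ray(c,u,v); d=d/np.linalg.norm(d); P=np.eye(3)-np.outer(d,d); A+=P;b+=P@o
    X=np.linalg.solve(A,b); return X,[np.hypot(*(np.array(proj(c,X))-[u,v])) for c,u,v in l]
def snap(n,name):
    c=calibration(n); im=get_image(n)[:,:,::-1].copy(); cv2.imwrite(f'pics/{name}.png',im); return c,im
E
python3 - <<'E'
from h import *
import pickle
np.set_printoptions(precision=4,suppress=True)
D={}
for n in ['top','side','wrist']:
    c,im=snap(n,n+'0'); D[n]=c; print(n,c)
pickle.dump(D,open('cal.pkl','wb'))
o=get_obs(); print(o)
a=cv2.imread('pics/top0.png')
cv2.imwrite('pics/top0b.png',cv2.resize(a,(800,600),interpolation=cv2.INTER_CUBIC))
a=cv2.imread('pics/side0.png')
cv2.imwrite('pics/side0b.png',cv2.resize(a,(800,600),interpolation=cv2.INTER_CUBIC))
E
```

```text
top {'vfov': 54.050900369289444, 'cx': 283.8736071193057, 'cy': 209.09069272487042, 'R': array([[ 0.0003, -1.    ,  0.0027],
       [-0.9798, -0.0009, -0.1999],
       [ 0.1999, -0.0026, -0.9798]]), 't': array([0.0195, 0.612 , 1.2057])}
side {'vfov': 56.74696790347718, 'cx': 279.77868070628557, 'cy': 208.08283542539178, 'R': array([[ 0.9486, -0.3165, -0.0009],
       [-0.1919, -0.5727, -0.797 ],
       [ 0.2517,  0.7562, -0.604 ]]), 't': array([-0.5816,  0.1891,  0.9049])}
wrist {'vfov': 60.861306067581744, 'cx': 283.3211285373372, 'cy': 203.90511404767102, 'R': array([[ 0.3214, -0.9469, -0.0019],
       [-0.9061, -0.3081,  0.2898],
       [-0.2751, -0.0914, -0.9571]]), 't': array([-0.6251, -0.036 ,  0.3793])}
{'t': 0.15, 'q': array([-1.362 ,  0.0532,  1.614 , -0.0001,  1.476 , -0.119 ]), 'dq': array([ 0.0008, -0.0022, -0.0058,  0.0013, -0.0018,  0.001 ]), 'effort': array([  0.0003, -39.4244, -37.0723,  -0.0002,   0.0047,   0.    ]), 'tool_pos': array([ 0.2011, -0.5912,  0.2383]), 'tool_rot': array([-3.0979, -0.5124,  0.0002]), 'contact_force': array([-0.091 ,  0.4488, -0.1513]), 'wrist_torque': array([-0.0058, -0.0307,  0.0661]), 'opening': 0.08530388468107429}
```

View pics/top0b.png

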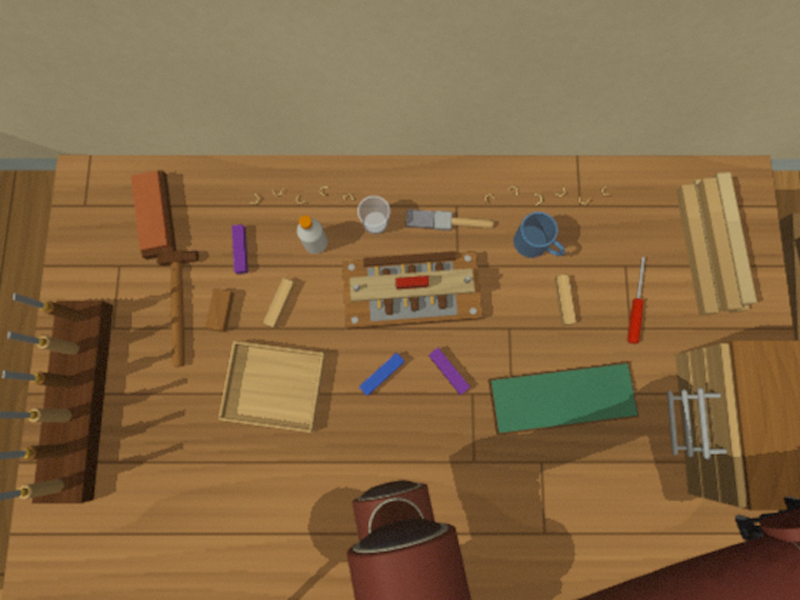

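View pics/side0b.png

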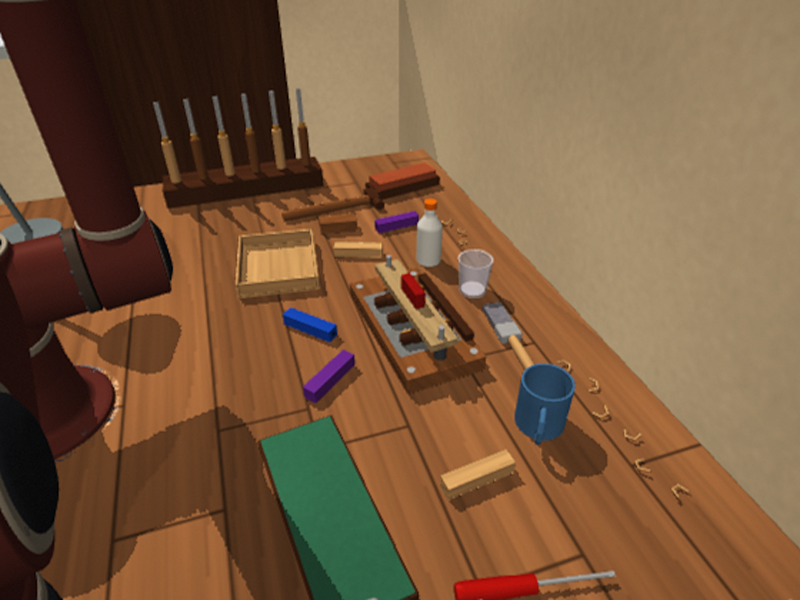

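Top view (800x600): jig with plate and red grip at (412,282), three handles beneath. Light blanks at (279,303) and (566,299). Green board (563,397), tray (273,386). Things that could be taken for a blank: purple (239,249) and (449,371), blue (382,373), brown offcut (220,310), and the plank stack on the right (725,240). I choose the two light ones.

```bash
python3 - <<'E'
from h import *
import pickle
np.set_printoptions(precision=4,suppress=True)
D=pickle.load(open('cal.pkl','rb')); T,S=D['top'],D['side']
s=.7
def p(n,t,sd): print(n,tri([(T,t[0]*s,t[1]*s),(S,sd[0]*s,sd[1]*s)]))
p('grip',(412,281),(413,288)); p('blankL',(279,301),(358,248)); p('blankR',(566,298),(478,470))
p('pinL',(356,287),(388,259)); p('pinR',(467,281),(441,330))
p('bluemid',(382,372),(309,322))
for n,u,v,z in [('brd',490,377,.016),('brd',629,363,.016),('brd',637,416,.016),('brd',500,432,.016),('tray',234,342,.035),('tray',325,349,.035),('tray',310,431,.035),('tray',220,420,.035),
 ('jig',343,262,.035),('jig',476,250,.035),('jig',483,316,.035),('jig',347,327,.035),('bLa',287,278,.026),('bLb',271,325,.026),('bRa',564,276,.026),('bRb',570,322,.026)]:
    print(n,at_z(T,u*s,v*s,z))
o=get_obs(); print(Rn.from_rotvec(o['tool_rot']).as_matrix())
w=D['wrist']; R=Rn.from_rotvec(o['tool_rot']).as_matrix()
print('cam in tool',R.T@(-np.array(w['R']).T@w['t']-o['tool_pos']), R.T@np.array(w['R']).T)
E
```

```text
grip (array([0.6417, 0.0065, 0.0995]), [np.float64(0.22195890420521938), np.float64(0.2562653613947496)])
blankL (array([0.6145, 0.3025, 0.0148]), [np.float64(0.5003249502298384), np.float64(0.4853885501462002)])
blankR (array([ 0.6204, -0.3372,  0.0213]), [np.float64(0.5645057552885836), np.float64(0.8801954761660118)])
pinL (array([0.6308, 0.1246, 0.0913]), [np.float64(0.12540060356695296), np.float64(0.13337640897160266)])
pinR (array([ 0.6467, -0.1107,  0.0916]), [np.float64(0.7914126597746843), np.float64(1.0026840965249708)])
bluemid (array([0.4561, 0.071 , 0.0176]), [np.float64(0.6757296401528974), np.float64(0.7729693136011391)])
brd [ 0.4476 -0.1641  0.016 ]
brd [ 0.4782 -0.4692  0.016 ]
brd [ 0.3645 -0.4778  0.016 ]
brd [ 0.3309 -0.1822  0.016 ]
tray [0.5214 0.3915 0.035 ]
tray [0.5063 0.194  0.035 ]
tray [0.3332 0.2207 0.035 ]
tray [0.3558 0.4114 0.035 ]
jig [0.7009 0.1592 0.035 ]
jig [ 0.729 -0.138  0.035]
jig [ 0.579  -0.1498  0.035 ]
jig [0.5544 0.1474 0.035 ]
bLa [0.6663 0.2844 0.026 ]
bLb [0.5601 0.3152 0.026 ]
bRa [ 0.6715 -0.3346  0.026 ]
bRb [ 0.5673 -0.3422  0.026 ]
[[ 0.9467  0.322  -0.0004]
 [ 0.322  -0.9467  0.0016]
 [ 0.0001 -0.0017 -1.    ]]
cam in tool [ 0.0751  0.0012 -0.1339] [[-0.0006 -0.957  -0.29  ]
 [ 1.     -0.0005 -0.0005]
 [ 0.0003 -0.29    0.957 ]]
```

```bash
cat > plan.py <<'E'
# usage: plan.py x y z yaw [x y z yaw ...]: prints the shift (cm) / turn (rad) of each call, from the pose now
import sys; from h import *
o=get_obs(); p=o['tool_pos']; R=Rn.from_rotvec(o['tool_rot'])
print('now',p.round(4),'yaw',round(np.arctan2(*R.as_matrix()[1::-1,0]),3),'t',round(o['t'],1),'open',round(o['opening'],4),'F',o['contact_force'].round(1))
a=np.array(sys.argv[1:],float).reshape(-1,4)
for x,y,z,w in a:
    Rt=Rn.from_euler('zx',[w,np.pi])
    while True:
        d=np.array([x,y,z])-p; r=(R.inv()*Rt).as_rotvec(); n=max(np.linalg.norm(d)/.0415,np.linalg.norm(r)/.124); k=max(1,int(np.ceil(n)))
        f=min(1,8/n) if n>0 else 1
        print((x,y,z,w),'rows',min(k,8),'shift',(R.inv().apply(d*f)*100).round(2),'turn',(r*f).round(3))
        p=p+d*f; R=R*Rn.from_rotvec(r*f)
        if f==1: break
E
python3 plan.py .64 .09 .36 1.638
```

```text
now [ 0.2011 -0.5912  0.2383] yaw 0.328 t 0.1 open 0.0853 F [-0.1  0.4 -0.2]
(np.float64(0.64), np.float64(0.09), np.float64(0.36), np.float64(1.638)) rows 8 shift [ 25.72 -20.41  -4.89] turn [-0.     0.001  0.796]
(np.float64(0.64), np.float64(0.09), np.float64(0.36), np.float64(1.638)) rows 8 shift [  3.4  -32.66  -4.9 ] turn [-0.     0.001  0.796]
(np.float64(0.64), np.float64(0.09), np.float64(0.36), np.float64(1.638)) rows 4 shift [ -9.82 -11.83  -2.3 ] turn [-0.     0.     0.373]
```

```bash
sed -i "s/'zx'/'ZX'/;s/for x,y,z,w in a:/for x,y,z,w in a.tolist():/" plan.py; python3 plan.py .64 .09 .36 1.638
```

```text
now [ 0.2011 -0.5912  0.2383] yaw 0.328 t 0.1 open 0.0853 F [-0.1  0.4 -0.2]
(0.64, 0.09, 0.36, 1.638) rows 8 shift [ 25.72 -20.41  -4.89] turn [-0.001 -0.    -0.531]
(0.64, 0.09, 0.36, 1.638) rows 8 shift [32.51 -4.58 -4.91] turn [-0.001 -0.    -0.531]
(0.64, 0.09, 0.36, 1.638) rows 4 shift [14.21  5.86 -2.31] turn [-0.    -0.    -0.249]
```

```bash
python3 -m jog '[[3.2,-2.5,-0.6,0,0,-0.07,0],[6.4,-5.1,-1.2,0,0,-0.13,0],[9.6,-7.6,-1.8,0,0,-0.2,0],[12.9,-10.2,-2.4,0,0,-0.27,0],[16,-12.8,-3,0,0,-0.33,0],[19.3,-15.3,-3.6,0,0,-0.4,0],[22.5,-17.8,-4.3,0,0,-0.46,0],[25.7,-20.4,-4.9,0,0,-0.53,0]]'
python3 -m jog '[[4,-0.6,-0.6,0,0,-0.07,0],[8.1,-1.1,-1.2,0,0,-0.13,0],[12.2,-1.7,-1.8,0,0,-0.2,0],[16.2,-2.3,-2.4,0,0,-0.27,0],[20.3,-2.9,-3,0,0,-0.33,0],[24.4,-3.4,-3.6,0,0,-0.4,0],[28.4,-4,-4.3,0,0,-0.46,0],[32.5,-4.6,-4.9,0,0,-0.53,0]]'
python3 plan.py .64 .09 .36 1.638
```

```text
t: 0.82
tool_pos: [0.3793, -0.3136, 0.2879]
tool_rot: [-2.854, -1.31, -0.001]
contact_force: [1.0, -0.8, -0.1]
opening: 0.0859
t: 1.48
tool_pos: [0.5568, -0.0356, 0.3374]
tool_rot: [-2.408, -2.016, -0.001]
contact_force: [1.1, -1.0, -1.0]
opening: 0.0855
now [ 0.5568 -0.0356  0.3374] yaw 1.394 t 1.5 open 0.0855 F [ 1.1 -1.  -1. ]
(0.64, 0.09, 0.36, 1.638) rows 4 shift [13.83  5.98 -2.24] turn [-0.    -0.001 -0.244]
```

```bash
python3 -m jog '[[4,1.5,-0.6,0,0,-0.06,0],[8,3,-1.1,0,0,-0.12,0],[11,4.5,-1.7,0,0,-0.18,0],[13.8,6,-2.2,0,0,-0.24,0],[13.8,6,-2.2,0,0,-0.24,0],[13.8,6,-2.2,0,0,-0.24,0],[13.8,6,-2.2,0,0,-0.24,0]]'
cat > two.py <<'E'
import sys,pickle; from h import *
n=sys.argv[1]; c,im=snap('wrist',n); pickle.dump(c,open(f'pics/{n}.pkl','wb'))
E
python3 two.py w1
python3 -m jog '[[0,-4,0,0,0,0,0],[0,-8,0,0,0,0,0],[0,-11,0,0,0,0,0],[0,-12,0,0,0,0,0],[0,-12,0,0,0,0,0],[0,-12,0,0,0,0,0]]'
python3 two.py w2; python3 plan.py
python3 - <<'E'
from h import *
a=cv2.imread('pics/w1.png');b=cv2.imread('pics/w2.png')
cv2.imwrite('pics/w1b.png',cv2.resize(a,(800,600),interpolation=cv2.INTER_CUBIC))
cv2.imwrite('pics/w2b.png',cv2.resize(b,(800,600),interpolation=cv2.INTER_CUBIC))
E
```

```text
t: 2.07
tool_pos: [0.6398, 0.0895, 0.3588]
tool_rot: [-2.149, -2.289, 0.001]
contact_force: [-0.1, 0.3, 0.0]
opening: 0.0852
t: 2.62
tool_pos: [0.5198, 0.0808, 0.3597]
tool_rot: [-2.153, -2.288, -0.002]
contact_force: [-0.2, -0.4, 0.7]
opening: 0.0851
now [0.5202 0.0809 0.3594] yaw 1.632 t 2.7 open 0.0853 F [-0.2  0.8 -0.1]
```

View pics/w1b.png

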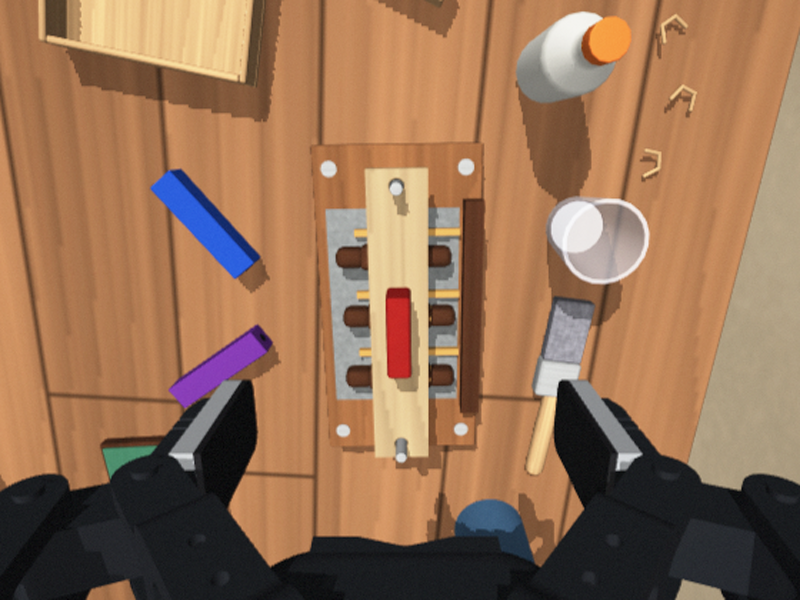

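View pics/w2b.png

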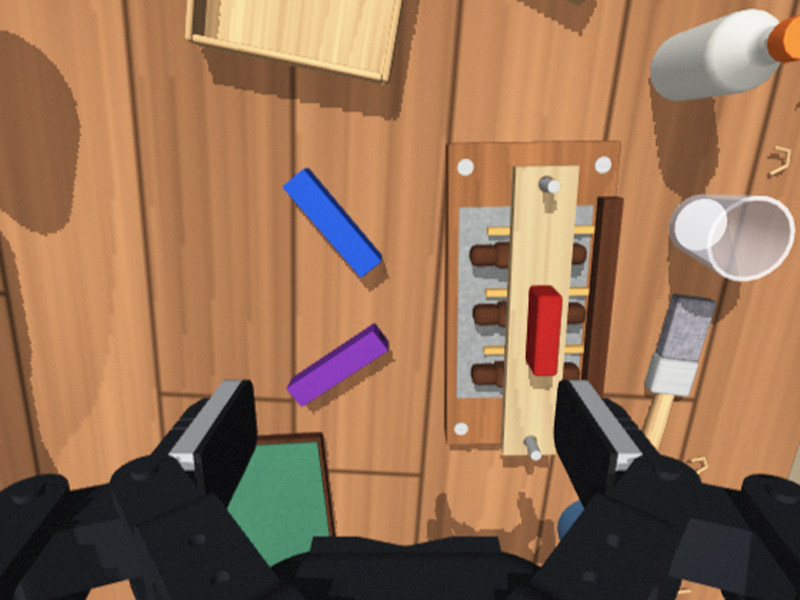

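w1: grip top centre ≈(399,337), pin tips (396,185) and (402,458), screws (329,169),(466,167),(343,431),(461,429), handles in all three lanes with their +y rails. w2: pin tips (546,184) and (536,456). No third light blank here.

```bash
python3 - <<'E'
from h import *
import pickle
np.set_printoptions(precision=4,suppress=True)
D=pickle.load(open('cal.pkl','rb')); T=D['top']
A=pickle.load(open('pics/w1.pkl','rb'));B=pickle.load(open('pics/w2.pkl','rb'));s=.7
def p(n,a,b): X=tri([(A,a[0]*s,a[1]*s),(B,b[0]*s,b[1]*s)]); print(n,X[0],X[1][0].round(2)); return X[0]
L=p('pinL',(396,184),(547,183)); R=p('pinR',(402,459),(536,457))
p('s1',(329,169),(465,167));p('s2',(466,167),(603,165));p('s3',(343,431),(461,429))
p('gripTL',(388,296),(532,294)); p('gripBR',(410,377),(557,374))
print('jig',(L+R)/2,'yaw',np.arctan2(-(L-R)[0],(L-R)[1]))
S=[at_z(A,u*s,v*s,.035) for u,v in [(329,169),(466,167),(343,431),(461,429)]]; print(np.mean(S,0),S)
for n,u,v in [('h',392,257),('h',399,316),('h',400,376)]: print(n,at_z(A,u*s,v*s,.05))
E
```

```text
pinL [0.6317 0.126  0.0816] 0.37
pinR [ 0.6511 -0.1136  0.0983] 0.05
s1 [0.5716 0.1315 0.0324] 0.12
s2 [0.6911 0.1407 0.0359] 0.0
s3 [ 0.5914 -0.1273  0.0366] 0.12
gripTL [0.6304 0.0351 0.0875] 0.02
gripBR [ 0.6523 -0.0241  0.1144] 0.26
jig [0.6414 0.0062 0.0899] yaw 0.08084974269844308
[0.6415 0.0063 0.035 ] [array([0.572 , 0.1315, 0.035 ]), array([0.6912, 0.1407, 0.035 ]), array([ 0.5913, -0.1285,  0.035 ]), array([ 0.7113, -0.1186,  0.035 ])]
h [0.6314 0.0598 0.05  ]
h [0.6409 0.0047 0.05  ]
h [ 0.6454 -0.0558  0.05  ]
```

```bash
python3 plan.py .6415 .006 .16 1.649
```

```text
now [0.5202 0.0809 0.3594] yaw 1.632 t 2.7 open 0.0853 F [-0.2  0.8 -0.1]
(0.6415, 0.006, 0.16, 1.649) rows 6 shift [-8.23 11.64 19.94] turn [ 0.    -0.001 -0.017]
```

```bash
python3 -m jog '[[-1.4,1.9,3.3,0,0,0,0],[-2.7,3.9,6.6,0,0,-0.01,0],[-4.1,5.8,9.9,0,0,-0.01,0],[-5.5,7.8,13.2,0,0,-0.017,0],[-6.9,9.7,16.6,0,0,-0.017,0],[-8.2,11.6,19.9,0,0,-0.017,0],[-8.2,11.6,19.9,0,0,-0.017,0],[-8.2,11.6,19.9,0,0,-0.017,0]]'; python3 plan.py .6415 .006 .092 1.649; python3 two.py w3; python3 - <<'E'
from h import *
cv2.imwrite('pics/w3b.png',cv2.resize(cv2.imread('pics/w3.png'),(560,420)))
E
```

```text
t: 3.33
tool_pos: [0.6402, 0.0055, 0.1555]
tool_rot: [-2.13, -2.299, 0.006]
contact_force: [-0.8, 0.3, 0.2]
opening: 0.0855
now [0.6402 0.0055 0.1555] yaw 1.647 t 3.3 open 0.0855 F [-0.8  0.3  0.2]
(0.6415, 0.006, 0.092, 1.649) rows 2 shift [0.02 0.19 6.35] turn [-0.008 -0.003 -0.002]
```

View pics/w3b.png

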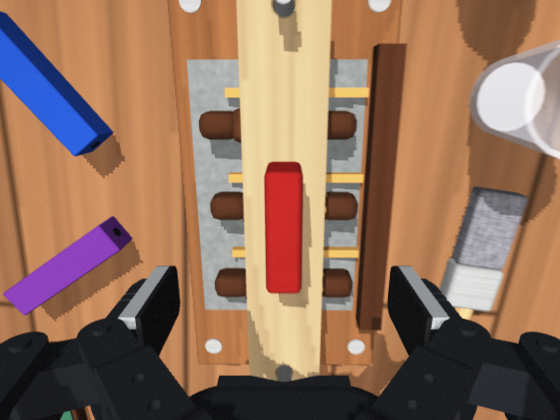

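w3: the red grip (284,230) is centred between the fingers and parallel to them, so I descend and grasp.

```bash
python3 -m jog '[[0,0.1,2.5,-0.008,-0.003,0,0],[0,0.1,5,-0.008,-0.003,0,0],[0,0.1,6.3,-0.008,-0.003,0,0],[0,0.1,6.3,-0.008,-0.003,0,0],[0,0.1,6.3,-0.008,-0.003,0,120],[0,0.1,6.3,-0.008,-0.003,0,180],[0,0.1,6.3,-0.008,-0.003,0,255],[0,0.1,6.3,-0.008,-0.003,0,255]]' 60; python3 -m jog '[[0,0,0,0,0,0,255],[0,0,0,0,0,0,255],[0,0,0,0,0,0,255],[0,0,0,0,0,0,255],[0,0,0,0,0,0,255]]' 60;  python3 plan.py .6415 .006 .20 1.649
```

```text
t: 4.05
tool_pos: [0.6433, 0.0061, 0.0982]
tool_rot: [2.129, 2.3, 0.008]
contact_force: [-0.7, -0.1, -0.1]
opening: 0.0388
t: 4.47
tool_pos: [0.6424, 0.006, 0.0996]
tool_rot: [2.13, 2.301, 0.005]
contact_force: [-6.9, -0.1, 6.2]
opening: 0.0189
now [0.6424 0.006  0.0996] yaw 1.648 t 4.5 open 0.0189 F [-6.9 -0.1  6.2]
(0.6415, 0.006, 0.2, 1.649) rows 3 shift [-1.000e-02 -3.000e-02 -1.004e+01] turn [ 0.006  0.002 -0.001]
```

```bash
python3 -m jog '[[0,-0.08,-0.5,0,0,0,255],[0,-0.1,-1.2,0,0,0,255],[0,-0.1,-2,0,0,0,255],[0,-0.1,-3,0,0,0,255],[0,-0.1,-4,0,0,0,255],[0,-0.1,-5,0,0,0,255],[0,-0.1,-6,0,0,0,255],[0,-0.1,-7,0,0,0,255]]' 80; python3 -m jog '[[0,0,-1,0,0,0,255],[0,0,-2.5,0,0,0,255],[0,0,-4,0,0,0,255],[0,0,-4,0,0,0,255],[0,0,-4,0,0,0,255],[0,0,-4,0,0,0,255],[0,0,-4,0,0,0,255]]';  python3 plan.py; python3 two.py w4; python3 - <<'E'
from h import *
c,im=snap('side','s4')
b=im[130:300,180:400]
cv2.imwrite('pics/s4b.png',np.vstack([cv2.resize(b,(440,340)),cv2.resize(cv2.imread('pics/w4.png'),(440,260))]))
E
```

```text
t: 5.13
tool_pos: [0.6412, 0.006, 0.171]
tool_rot: [2.13, 2.301, 0.006]
contact_force: [0.1, 0.2, -2.0]
opening: 0.018
t: 5.72
tool_pos: [0.6402, 0.0061, 0.2097]
tool_rot: [2.131, 2.302, 0.004]
contact_force: [-0.2, 0.2, -2.9]
opening: 0.0183
now [0.6402 0.0061 0.2097] yaw 1.648 t 5.7 open 0.0183 F [-0.2  0.2 -2.9]
```

View pics/s4b.png

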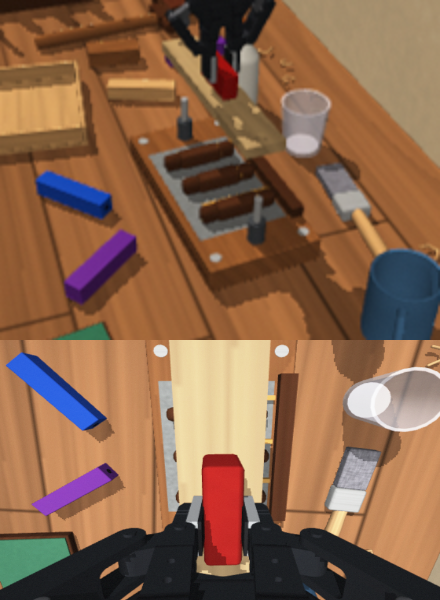

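w4/side: the plate is level and clear of the pins, and three handles lie in the lanes. Next, over to the board.

```bash
python3 plan.py .405 -.323 .16 1.676  .405 -.323 .0505 1.676
```

```text
now [0.6403 0.0061 0.2096] yaw 1.648 t 5.8 open 0.0184 F [-0.1 -0.6 -3.4]
(0.405, -0.323, 0.16, 1.676) rows 8 shift [-25.24 -21.19   3.99] turn [ 0.004  0.002 -0.023]
(0.405, -0.323, 0.16, 1.676) rows 2 shift [-5.64 -4.95  0.92] turn [ 0.001  0.    -0.005]
(0.405, -0.323, 0.0505, 1.676) rows 3 shift [-0.   -0.   10.95] turn [-0. -0. -0.]
```

```bash
python3 -m jog '[[-0.8,-0.7,0.1,0,0,0,255],[-3,-2.5,0.4,0,0,0,255],[-6,-5,0.8,0,0,0,255],[-9,-7.6,1.2,0,0,-0.01,255],[-12,-10.1,1.7,0,0,-0.01,255],[-15,-12.6,2.2,0,0,-0.01,255],[-17,-14.3,2.5,0,0,-0.01,255],[-18,-15.2,2.8,0,0,-0.01,255]]'; python3 -m jog '[[-2,-1.6,0.2,0,0,0,255],[-4.5,-3.8,0.5,0,0,0,255],[-7.5,-6.3,1,0,0,-0.01,255],[-10,-8.4,1.5,0,0,-0.02,255],[-12,-10.1,1.9,0,0,-0.02,255],[-12.8,-10.8,2,0,0,-0.02,255],[-12.8,-10.8,2,0,0,-0.02,255],[-12.8,-10.8,2,0,0,-0.02,255]]';python3 plan.py .405 -.323 .0505 1.676; python3 -c "
from h import *
c,im=snap('top','t5'); b=im[180:340,250:500]; cv2.imwrite('pics/t5b.png',cv2.resize(b,None,fx=2.5,fy=2.5,interpolation=cv2.INTER_CUBIC))"
```

```text
t: 6.48
tool_pos: [0.5, -0.1876, 0.1802]
tool_rot: [2.124, 2.31, 0.001]
contact_force: [-0.4, -0.8, -2.2]
opening: 0.0182
t: 7.15
tool_pos: [0.4032, -0.324, 0.16]
tool_rot: [2.102, 2.331, 0.002]
contact_force: [0.0, 0.6, -1.7]
opening: 0.0181
now [ 0.4032 -0.324   0.16  ] yaw 1.674 t 7.2 open 0.0181 F [ 0.   0.6 -1.7]
(0.405, -0.323, 0.0505, 1.676) rows 3 shift [ 0.09  0.15 10.95] turn [ 0.003  0.001 -0.002]
```

View pics/t5b.png

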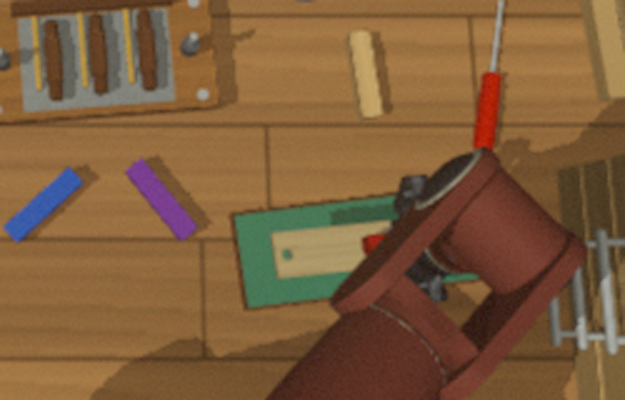

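t5: the plate is over the green board and lengthways; I lower it.

```bash
python3 -m jog '[[0,0.1,2.5,0,0,0,255],[0.1,0.1,5.5,0.003,0,0,255],[0.1,0.15,8,0.003,0,0,255],[0.1,0.15,9.5,0.003,0,0,255],[0.1,0.15,10.2,0.003,0,0,255],[0.1,0.15,10.6,0.003,0,0,255],[0.1,0.15,10.9,0.003,0,0,255],[0.1,0.15,11,0.003,0,0,255]]'; python3 -m jog '[[0,0,0,0,0,0,255],[0,0,0,0,0,0,255],[0,0,0,0,0,0,255]]'; python3 plan.py .405 -.323 .0505 1.676
```

```text
t: 7.87
tool_pos: [0.4065, -0.3228, 0.0516]
tool_rot: [2.1, 2.333, -0.001]
contact_force: [-2.3, 2.2, 3.9]
opening: 0.0186
t: 8.12
tool_pos: [0.4071, -0.3234, 0.0527]
tool_rot: [2.098, 2.331, -0.001]
contact_force: [0.6, -1.0, -3.2]
opening: 0.0184
now [ 0.4071 -0.3234  0.0527] yaw 1.676 t 8.1 open 0.0184 F [ 0.6 -1.  -3.2]
(0.405, -0.323, 0.0505, 1.676) rows 1 shift [ 0.06 -0.2   0.22] turn [ 0.003  0.004 -0.   ]
```

```bash
python3 -m jog '[[0,0,0.15,0,0,0,255],[0,0,0.25,0,0,0,255],[0,0,0.25,0,0,0,255],[0,0,0.2,0,0,0,150],[0,0,0.2,0,0,0,100],[0,0,0.2,0,0,0,60],[0,0,0.1,0,0,0,40],[0,0,0,0,0,0,0]]'; python3 -m jog '[[0,0,-0.5,0,0,0,0],[0,0,-2,0,0,0,0],[0,0,-5,0,0,0,0],[0,0,-9,0,0,0,0],[0,0,-13,0,0,0,0],[0,0,-17,0,0,0,0],[0,0,-20,0,0,0,0]]'; python3 plan.py .633 .062 .2 0.078 .55 .005 .25 .078; python3 -c "
from h import *
c,im=snap('wrist','w6')"
```

```text
t: 8.78
tool_pos: [0.4071, -0.3234, 0.0527]
tool_rot: [2.098, 2.331, -0.001]
contact_force: [0.6, -0.0, -0.6]
opening: 0.0773
t: 9.37
tool_pos: [0.4069, -0.3231, 0.2572]
tool_rot: [2.095, 2.328, -0.002]
contact_force: [0.0, -0.9, -0.2]
opening: 0.085
now [ 0.4069 -0.3231  0.2572] yaw 1.676 t 9.4 open 0.085 F [ 0.  -0.9 -0.2]
(0.633, 0.062, 0.2, 0.078) rows 8 shift [22.33 16.45  3.47] turn [0.007 0.001 0.992]
(0.633, 0.062, 0.2, 0.078) rows 5 shift [15.88 -5.91  2.12] turn [0.004 0.001 0.606]
(0.55, 0.005, 0.25, 0.078) rows 3 shift [-8.72  5.04 -5.  ] turn [-0. -0. -0.]
```

View pics/w6.png

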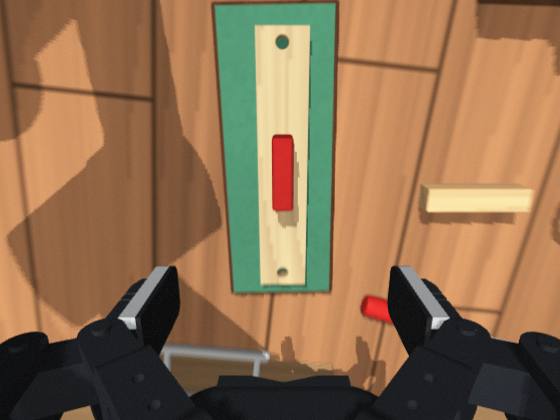

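w6: the plate lies flat, lengthways and wholly on the green board, released, with margins all round. Now to a view over the jig for the handles.

```bash
python3 -m jog '[[3,2,0,0,0,0.12,60],[6,4,0,0,0,0.25,120],[9,6.5,0,0,0,0.37,120],[11.5,8.5,0,0,0,0.5,120],[14,10.5,0,0,0,0.62,120],[17,12.5,0,0,0,0.74,120],[20,14.5,0,0,0,0.87,120],[22.5,16.5,0,0,0,0.99,120]]'; python3 plan.py .66 .005 .28 .078
```

```text
t: 10.08
tool_pos: [0.5493, -0.0828, 0.2625]
tool_rot: [2.913, 1.125, 0.012]
contact_force: [0.3, -1.9, 0.7]
opening: 0.0451
now [ 0.5493 -0.0828  0.2625] yaw 0.737 t 10.1 open 0.0451 F [ 0.3 -1.9  0.7]
(0.66, 0.005, 0.28, 0.078) rows 6 shift [14.1   0.97 -1.72] turn [ 0.02  -0.007  0.659]
```

```bash
python3 -m jog '[[2.4,0.2,-0.3,0,0,0.11,120],[4.7,0.3,-0.6,0.01,0,0.22,120],[7,0.5,-0.9,0.01,0,0.33,120],[9.4,0.7,-1.1,0.01,0,0.44,120],[11.8,0.8,-1.4,0.02,0,0.55,120],[14.1,1,-1.7,0.02,-0.007,0.66,120],[14.1,1,-1.7,0.02,-0.007,0.66,120],[14.1,1,-1.7,0.02,-0.007,0.66,120]]'; python3 plan.py;python3 two.py w7; python3 - <<'E'
from h import *
cv2.imwrite('pics/w7b.png',cv2.resize(cv2.imread('pics/w7.png'),(800,600),interpolation=cv2.INTER_CUBIC))
E
```

```text
t: 10.75
tool_pos: [0.6605, 0.0054, 0.2794]
tool_rot: [-3.139, -0.125, 0.001]
contact_force: [-0.7, 0.5, 0.3]
opening: 0.0451
now [0.6605 0.0054 0.2794] yaw 0.08 t 10.8 open 0.0451 F [-0.7  0.5  0.3]
```

View pics/w7b.png

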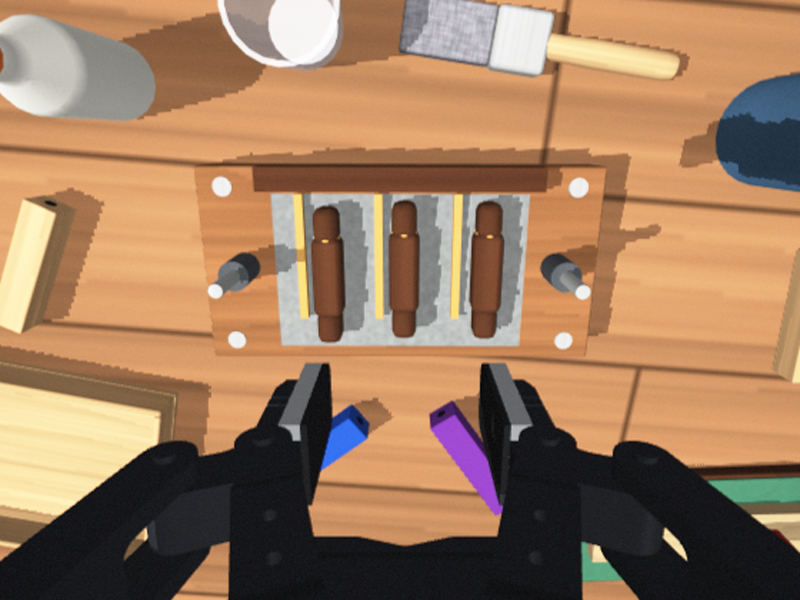

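w7: handles with axes (327,207)-(330,341), (404,202)-(403,337) and (488,202)-(484,337); screws at (222,187),(579,187),(237,340),(563,340).

```bash
python3 - <<'E'
from h import *
import pickle
np.set_printoptions(precision=4,suppress=True)
A=pickle.load(open('pics/w7.pkl','rb'));s=.7
for n,a,b in [('c',(327,207),(330,341)),('b',(404,202),(403,337)),('a',(488,202),(484,337))]:
    P=at_z(A,a[0]*s,a[1]*s,.048);Q=at_z(A,b[0]*s,b[1]*s,.048);d=P-Q; print(n,(P+Q)/2,'len',np.linalg.norm(d),'yaw',np.arctan2(d[1],d[0]))
S=np.array([at_z(A,u*s,v*s,.035) for u,v in [(222,187),(579,187),(237,340),(563,340)]]); print('screws',S.mean(0)); d=S[0]-S[1];e=S[2]-S[3];print(np.arctan2(-d[0],d[1]),np.arctan2(-e[0],e[1]))
B=pickle.load(open('pics/w1.pkl','rb'))
for n,a,b in [('c',(337,257),(452,256)),('b',(344,317),(455,316)),('a',(347,377),(455,376))]:
    P=at_z(B,a[0]*s,a[1]*s,.048);Q=at_z(B,b[0]*s,b[1]*s,.048);print(n,(P+Q)/2,'len',np.linalg.norm(P-Q))
# two-view height check on handle ends
for a,b in [((327,207),(452,256)),((404,202),(455,316)),((488,202),(455,376))]: print(tri([(A,a[0]*s,a[1]*s),(B,b[0]*s,b[1]*s)]))
# tips of pads: where is TCP+grasp in image
E
python3 plan.py .633 .06 .12 .06 .633 .06 .045 .06
```

```text
c [0.6319 0.059  0.048 ] len 0.10279542718704711 yaw 0.05747984223813931
b [0.6397 0.0039 0.048 ] len 0.10298751201981349 yaw 0.07137484587035299
a [ 0.6446 -0.0568  0.048 ] len 0.10299090292048327 yaw 0.09682205525870383
screws [0.6402 0.0065 0.035 ]
0.0793113521125911 0.07947621018495775
c [0.6336 0.06   0.048 ] len 0.10257755239744469
b [0.6414 0.0036 0.048 ] len 0.10257792185145566
a [ 0.6464 -0.0572  0.048 ] len 0.10354009894853809
(array([0.684 , 0.0627, 0.0469]), [np.float64(1.0843024002058699), np.float64(0.8508564167403058)])
(array([0.6918, 0.0079, 0.0507]), [np.float64(0.4861675680797551), np.float64(0.36947507760794945)])
(array([ 0.6968, -0.0505,  0.0547]), [np.float64(0.37862643898848436), np.float64(0.27902187326534117)])
now [0.66   0.0048 0.2794] yaw 0.079 t 10.8 open 0.0453 F [-0.4 -0.7 -0.4]
(0.633, 0.06, 0.12, 0.06) rows 5 shift [-2.23 -5.71 15.94] turn [-0.     0.001  0.019]
(0.633, 0.06, 0.045, 0.06) rows 2 shift [-0.  -0.   7.5] turn [ 0. -0. -0.]
```

```bash
python3 -m jog '[[-0.5,-1.2,3.2,0,0,0.01,120],[-1,-2.4,6.4,0,0,0.02,120],[-1.5,-3.6,9.6,0,0,0.02,120],[-2,-4.8,12.8,0,0,0.02,120],[-2.2,-5.6,15.9,0,0,0.02,120],[-2.2,-5.6,15.9,0,0,0.02,120],[-2.2,-5.6,15.9,0,0,0.02,120],[-2.2,-5.6,15.9,0,0,0.02,120]]'; python3 -m jog '[[0,0,2,0,0,0,120],[0,0,4,0,0,0,120],[0,0,5.5,0,0,0,120],[0,0,6.5,0,0,0,120],[0,0,6.9,0,0,0,120],[0,0,6.9,0,0,0,120],[0,0,6.9,0,0,0,120]]'; python3 plan.py .633 .06 .051 .06;python3 two.py w8
```

```text
t: 11.47
tool_pos: [0.6345, 0.058, 0.1227]
tool_rot: [3.14, 0.092, 0.003]
contact_force: [0.1, 1.3, -0.1]
opening: 0.0453
t: 12.05
tool_pos: [0.6353, 0.0578, 0.0546]
tool_rot: [3.14, 0.092, 0.005]
contact_force: [-0.3, -0.6, 0.6]
opening: 0.0455
now [0.6353 0.0578 0.0546] yaw 0.059 t 12.1 open 0.0455 F [-0.3 -0.6  0.6]
(0.633, 0.06, 0.051, 0.06) rows 1 shift [-0.22 -0.23  0.35] turn [ 0.001 -0.003 -0.001]
```

View pics/w8.png

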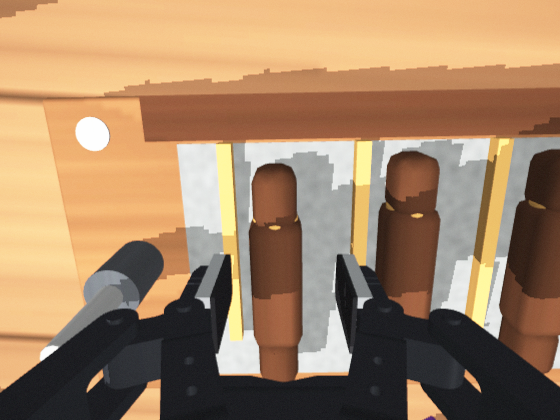

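w8: the fingers straddle the left handle, clear of the rail and the next handle. I close and lift.

```bash
python3 -m jog '[[0,-0.2,0.35,0,0,0,120],[0,-0.2,0.35,0,0,0,170],[0,-0.2,0.35,0,0,0,220],[0,-0.2,0.35,0,0,0,255],[0,-0.2,0.35,0,0,0,255],[0,-0.2,0.35,0,0,0,255],[0,-0.2,0.35,0,0,0,255]]' 40; python3 -m jog '[[0,0,-1,0,0,0,255],[0,0,-3,0,0,0,255],[0,0,-6,0,0,0,255],[0,0,-9,0,0,0,255],[0,0,-11,0,0,0,255],[0,0,-11,0,0,0,255]]'; python3 plan.py .434 .354 .13 -.095 .434 .354 .028 -.095
```

```text
t: 12.68
tool_pos: [0.6359, 0.06, 0.0521]
tool_rot: [3.14, 0.092, 0.008]
contact_force: [-0.8, 0.3, 2.8]
opening: 0.0209
t: 13.18
tool_pos: [0.6384, 0.0599, 0.1689]
tool_rot: [3.139, 0.092, 0.024]
contact_force: [0.2, -0.0, 0.1]
opening: 0.0209
now [0.6384 0.0599 0.1689] yaw 0.059 t 13.2 open 0.0209 F [ 0.2 -0.   0.1]
(0.434, 0.354, 0.13, -0.095) rows 8 shift [-17.27 -28.17   3.29] turn [ 0.    -0.014  0.142]
(0.434, 0.354, 0.13, -0.095) rows 1 shift [-1.79 -2.17  0.3 ] turn [ 0.    -0.001  0.012]
(0.434, 0.354, 0.028, -0.095) rows 3 shift [ 0.  -0.  10.2] turn [-0.  0.  0.]
```

```bash
python3 -m jog '[[-1.2,-2,0,0,0,0.02,255],[-3.5,-5.5,0.3,0,0,0.04,255],[-6,-9.3,0.8,0,0,0.06,255],[-8.3,-13.2,1.3,0,0,0.08,255],[-10.7,-17,1.8,0,-0.01,0.1,255],[-13,-20.7,2.3,0,-0.015,0.12,255],[-15.4,-24.5,2.8,0,-0.015,0.14,255],[-17.3,-27.5,3.3,0,-0.015,0.15,255]]';  python3 -m jog '[[-1.5,-2,0,0,0,0,255],[-2,-2.8,0.3,0,0,0,255],[-2,-2.8,0.3,0,0,0,255],[-2,-2.8,0.3,0,0,0,255]]'; python3 plan.py .434 .354 .028 -.095
```

```text
t: 13.85
tool_pos: [0.4549, 0.3157, 0.1335]
tool_rot: [3.137, -0.145, -0.002]
contact_force: [0.8, 0.4, -0.2]
opening: 0.0208
t: 14.18
tool_pos: [0.4373, 0.3449, 0.1296]
tool_rot: [3.136, -0.144, -0.003]
contact_force: [0.7, 0.2, -0.2]
opening: 0.021
now [0.4373 0.3449 0.1296] yaw -0.092 t 14.2 open 0.021 F [ 0.7  0.2 -0.2]
(0.434, 0.354, 0.028, -0.095) rows 3 shift [-0.4  -0.9  10.16] turn [0.003 0.002 0.003]
```

```bash
python3 -m jog '[[-0.3,-0.8,2.5,0,0,0,255],[-0.3,-0.8,6,0,0,0,255],[-0.3,-0.8,8.5,0,0,0,255],[-0.3,-0.8,9.8,0,0,0,255],[-0.3,-0.8,10.1,0,0,0,255],[-0.3,-0.8,10.1,0,0,0,255],[-0.3,-0.8,10.1,0,0,0,180],[-0.3,-0.8,10.1,0,0,0,130]]'; python3 -m jog '[[0,0,0,0,0,0,130],[0,0,0,0,0,0,130],[0,0,-3,0,0,0,120],[0,0,-7,0,0,0,120],[0,0,-10,0,0,0,120],[0,0,-12,0,0,0,120]]'; python3 plan.py .641 .0038 .12 .073
```

```text
t: 14.85
tool_pos: [0.4367, 0.3535, 0.0309]
tool_rot: [3.138, -0.145, 0.002]
contact_force: [0.3, 0.0, 0.2]
opening: 0.0361
t: 15.35
tool_pos: [0.4382, 0.3547, 0.1561]
tool_rot: [-3.135, 0.144, -0.011]
contact_force: [0.9, 0.6, 0.8]
opening: 0.0452
now [0.4382 0.3547 0.1561] yaw -0.092 t 15.3 open 0.0452 F [0.9 0.6 0.8]
(0.641, 0.0038, 0.12, 0.073) rows 8 shift [19.08 27.01  2.98] turn [-0.003 -0.006 -0.135]
(0.641, 0.0038, 0.12, 0.073) rows 2 shift [3.45 6.62 0.67] turn [-0.001 -0.001 -0.03 ]
```

```bash
python3 -m jog '[[2.4,3.4,0,0,0,-0.02,120],[4.8,6.7,0,0,0,-0.03,120],[7.2,10.1,0.2,0,0,-0.05,120],[9.5,13.5,0.4,0,0,-0.07,120],[11.9,16.9,0.8,0,-0.005,-0.08,120],[14.3,20.2,1.2,0,-0.005,-0.1,120],[16.7,23.6,1.6,0,-0.005,-0.12,120],[19,27,2,0,-0.006,-0.135,120]]';  python3 -m jog '[[2,3.5,0.3,0,0,-0.015,120],[3.5,6.6,1,0,0,-0.03,120],[3.5,6.6,1.6,0,0,-0.03,120],[3.5,6.6,1.6,0,0,-0.03,120],[3.5,6.6,1.6,0,0,-0.03,120]]'; python3 plan.py .641 .0038 .051 .073
```

```text
t: 16.02
tool_pos: [0.604, 0.0667, 0.1375]
tool_rot: [-3.138, -0.069, -0.006]
contact_force: [0.6, 0.4, 0.0]
opening: 0.0454
t: 16.43
tool_pos: [0.6415, 0.0027, 0.1213]
tool_rot: [-3.136, -0.116, -0.004]
contact_force: [0.8, 0.2, 0.8]
opening: 0.045
now [0.6415 0.0027 0.1213] yaw 0.074 t 16.4 open 0.045 F [0.8 0.2 0.8]
(0.641, 0.0038, 0.051, 0.073) rows 2 shift [-0.07 -0.09  7.03] turn [-0.004 -0.003  0.001]
```

Good alignment. I descend, grasp and lift handle b, then plan the route to the tray centre.

```bash
python3 -m jog '[[0,-0.1,2.5,0,0,0,120],[0,-0.1,5,0,0,0,120],[0,-0.1,6.5,0,0,0,120],[0,-0.1,7,0,0,0,120],[0,-0.1,7,0,0,0,120],[0,-0.1,7,0,0,0,150],[0,-0.1,7,0,0,0,200],[0,-0.1,7,0,0,0,255]]' 40; python3 -m jog '[[0,0,0,0,0,0,255],[0,0,0,0,0,0,255],[0,0,0,0,0,0,255],[0,0,-2,0,0,0,255],[0,0,-5,0,0,0,255],[0,0,-8,0,0,0,255],[0,0,-11,0,0,0,255],[0,0,-11.5,0,0,0,255]]'; python3 plan.py .431 .302 .13 -.095
```

```text
t: 17.1
tool_pos: [0.6432, 0.0039, 0.0536]
tool_rot: [-3.136, -0.116, -0.01]
contact_force: [0.5, -0.6, -0.4]
opening: 0.021
t: 17.77
tool_pos: [0.6457, 0.0031, 0.1758]
tool_rot: [-3.138, -0.116, -0.027]
contact_force: [0.5, -0.8, 0.9]
opening: 0.0206
now [0.6457 0.0031 0.1758] yaw 0.074 t 17.8 open 0.0206 F [ 0.5 -0.8  0.9]
(0.431, 0.302, 0.13, -0.095) rows 8 shift [-17.26 -28.1    3.84] turn [-0.002 -0.015  0.151]
(0.431, 0.302, 0.13, -0.095) rows 1 shift [-2.49 -2.95  0.48] turn [-0.    -0.002  0.018]
```

```bash
python3 -m jog '[[-1.2,-2,0,0,0,0.02,255],[-3.5,-5.5,0.3,0,0,0.04,255],[-6,-9.3,0.8,0,0,0.06,255],[-8.3,-13.2,1.3,0,0,0.08,255],[-10.7,-17,1.8,0,-0.01,0.1,255],[-13,-20.7,2.3,0,-0.015,0.12,255],[-15.4,-24.5,3,0,-0.015,0.14,255],[-17.3,-28,3.8,0,-0.015,0.15,255]]';  python3 -m jog '[[-2,-2.5,0.3,0,0,0.01,255],[-2.5,-3,0.5,0,0,0.02,255],[-2.5,-3,0.5,0,0,0.02,255],[-2.5,-3,0.5,0,0,0.02,255]]'; python3 plan.py .431 .302 .028 -.095
```

```text
t: 18.43
tool_pos: [0.4608, 0.2571, 0.1379]
tool_rot: [-3.137, 0.121, -0.003]
contact_force: [0.2, 0.3, -0.6]
opening: 0.0208
t: 18.77
tool_pos: [0.4382, 0.2887, 0.1326]
tool_rot: [-3.136, 0.151, -0.004]
contact_force: [-0.1, -0.5, -0.5]
opening: 0.0207
now [0.4382 0.2887 0.1326] yaw -0.096 t 18.8 open 0.0207 F [-0.1 -0.5 -0.5]
(0.431, 0.302, 0.028, -0.095) rows 3 shift [-0.87 -1.23 10.46] turn [-0.002 -0.002 -0.001]
```

```bash
python3 -m jog '[[-0.5,-1.2,2.5,0,0,0,255],[-0.8,-1.2,6,0,0,0,255],[-0.8,-1.2,8.5,0,0,0,255],[-0.8,-1.2,9.8,0,0,0,255],[-0.8,-1.2,10.4,0,0,0,255],[-0.8,-1.2,10.4,0,0,0,255],[-0.8,-1.2,10.4,0,0,0,180],[-0.8,-1.2,10.4,0,0,0,160]]'; python3 -m jog '[[0,0,0,0,0,0,160],[0,0,0,0,0,0,160],[0,0,-3,0,0,0,160],[0,0,-7,0,0,0,120],[0,0,-10,0,0,0,120],[0,0,-12,0,0,0,120]]'; python3 plan.py .646 -.0565 .12 .095
```

```text
t: 19.43
tool_pos: [0.4335, 0.3018, 0.0305]
tool_rot: [-3.134, 0.153, -0.008]
contact_force: [0.2, 0.4, 0.8]
opening: 0.0319
t: 19.93
tool_pos: [0.4346, 0.3023, 0.1555]
tool_rot: [-3.131, 0.152, -0.017]
contact_force: [0.9, 0.4, -0.1]
opening: 0.0451
now [0.4346 0.3023 0.1555] yaw -0.097 t 19.9 open 0.0451 F [ 0.9  0.4 -0.1]
(0.646, -0.0565, 0.12, 0.095) rows 8 shift [19.44 26.76  2.84] turn [-0.005 -0.009 -0.153]
(0.646, -0.0565, 0.12, 0.095) rows 3 shift [3.93 7.61 0.73] turn [-0.001 -0.002 -0.04 ]
```

```bash
python3 -m jog '[[2.4,3.4,0,0,0,-0.02,120],[4.8,6.7,0,0,0,-0.03,120],[7.2,10.1,0.2,0,0,-0.05,120],[9.6,13.4,0.4,0,0,-0.07,120],[12,16.8,0.8,0,-0.005,-0.09,120],[14.5,20.1,1.2,0,-0.005,-0.11,120],[17,23.5,1.6,0,-0.009,-0.13,120],[19.4,26.8,2,-0.005,-0.009,-0.153,120]]';  python3 -m jog '[[2,3.3,0.3,0,0,-0.02,120],[3.5,6.6,1,0,0,-0.04,120],[3.9,7.6,1.6,0,0,-0.04,120],[3.9,7.6,1.6,0,0,-0.04,120],[3.9,7.6,1.6,0,0,-0.04,120]]'; python3 plan.py .646 -.0565 .051 .095
```

```text
t: 20.6
tool_pos: [0.6032, 0.0149, 0.1367]
tool_rot: [-3.139, -0.089, -0.007]
contact_force: [0.4, 0.7, 0.7]
opening: 0.0452
t: 21.02
tool_pos: [0.6461, -0.0586, 0.1206]
tool_rot: [-3.136, -0.15, -0.005]
contact_force: [-0.3, 0.3, -0.6]
opening: 0.0452
now [ 0.6461 -0.0586  0.1206] yaw 0.096 t 21.0 open 0.0452 F [-0.3  0.3 -0.6]
(0.646, -0.0565, 0.051, 0.095) rows 2 shift [-0.02 -0.19  6.96] turn [-0.002 -0.004  0.001]
```

```bash
python3 -m jog '[[0,-0.2,2.5,0,0,0,120],[0,-0.2,5,0,0,0,120],[0,-0.2,6.5,0,0,0,120],[0,-0.2,6.9,0,0,0,120],[0,-0.2,6.9,0,0,0,120],[0,-0.2,6.9,0,0,0,150],[0,-0.2,6.9,0,0,0,200],[0,-0.2,6.9,0,0,0,255]]' 40; python3 -m jog '[[0,0,0,0,0,0,255],[0,0,0,0,0,0,255],[0,0,0,0,0,0,255],[0,0,-2,0,0,0,255],[0,0,-5,0,0,0,255],[0,0,-8,0,0,0,255],[0,0,-11,0,0,0,255],[0,0,-11.5,0,0,0,255]]'; python3 plan.py .424 .252 .14 -.095
```

```text
t: 21.68
tool_pos: [0.6463, -0.0555, 0.0525]
tool_rot: [-3.136, -0.152, -0.007]
contact_force: [0.2, -0.1, -0.2]
opening: 0.0209
t: 22.35
tool_pos: [0.649, -0.0566, 0.1745]
tool_rot: [3.137, 0.152, 0.023]
contact_force: [0.6, -0.7, 0.0]
opening: 0.0209
now [ 0.649  -0.0566  0.1745] yaw 0.097 t 22.4 open 0.0209 F [ 0.6 -0.7  0. ]
(0.424, 0.252, 0.14, -0.095) rows 8 shift [-16.85 -28.48   2.69] turn [ 0.    -0.013  0.166]
(0.424, 0.252, 0.14, -0.095) rows 2 shift [-3.3  -3.92  0.46] turn [ 0.    -0.002  0.026]
```

```bash
python3 -m jog '[[-1.2,-2,0,0,0,0.02,255],[-3.5,-5.5,0.2,0,0,0.04,255],[-6,-9.5,0.6,0,0,0.06,255],[-8.3,-13.5,1,0,0,0.09,255],[-10.5,-17.3,1.4,0,-0.01,0.11,255],[-12.8,-21.2,1.8,0,-0.013,0.13,255],[-15,-25,2.3,0,-0.013,0.15,255],[-16.8,-28.4,2.7,0,-0.013,0.166,255]]';  python3 -m jog '[[-2,-2.5,0.3,0,0,0.01,255],[-3.3,-4,0.5,0,0,0.026,255],[-3.3,-4,0.5,0,0,0.026,255],[-3.3,-4,0.5,0,0,0.026,255]]'; python3 plan.py .424 .252 .028 -.095
```

```text
t: 23.02
tool_pos: [0.4622, 0.1974, 0.1455]
tool_rot: [3.139, -0.112, 0.002]
contact_force: [0.7, 0.6, -0.2]
opening: 0.0211
t: 23.35
tool_pos: [0.4312, 0.24, 0.1396]
tool_rot: [3.137, -0.149, 0.0]
contact_force: [0.3, 0.5, -0.1]
opening: 0.0213
now [0.4312 0.24   0.1396] yaw -0.095 t 23.4 open 0.0213 F [ 0.3  0.5 -0.1]
(0.424, 0.252, 0.028, -0.095) rows 3 shift [-0.84 -1.15 11.16] turn [ 0.001 -0.    -0.   ]
```

```bash
python3 -m jog '[[-0.5,-1.1,3,0,0,0,255],[-0.8,-1.1,6,0,0,0,255],[-0.8,-1.1,9,0,0,0,255],[-0.8,-1.1,10.4,0,0,0,255],[-0.8,-1.1,11.1,0,0,0,255],[-0.8,-1.1,11.1,0,0,0,255],[-0.8,-1.1,11.1,0,0,0,180],[-0.8,-1.1,11.1,0,0,0,160]]'; python3 -m jog '[[0,0,0,0,0,0,160],[0,0,0,0,0,0,160],[0,0,-3,0,0,0,160],[0,0,-7,0,0,0,120],[0,0,-11,0,0,0,120],[0,0,-15,0,0,0,120],[0,0,-19,0,0,0,120]]';  python3 -m jog '[[3.5,-1.2,-1,0,0,0,90],[7,-2.5,-1,0,0,0,90],[10.5,-3.7,-1,0,0,0,90],[14,-5,-1,0,0,0,90],[16.5,-5.6,-1,0,0,0,90],[16.5,-5.6,-1,0,0,0,90],[16.5,-5.6,-1,0,0,0,90]]'; python3 plan.py; python3 two.py w9;  python3 -c "
from h import *
c,im=snap('top','t9'); cv2.imwrite('pics/t9b.png',np.hstack([cv2.imread('pics/w9.png')[:,60:500],cv2.resize(im[160:320,130:270],(368,420),interpolation=cv2.INTER_CUBIC)])[:,:800])"
```

```text
t: 24.02
tool_pos: [0.4262, 0.2517, 0.0304]
tool_rot: [3.138, -0.15, 0.005]
contact_force: [0.7, -0.2, 0.0]
opening: 0.0317
t: 24.6
tool_pos: [0.4254, 0.2518, 0.2234]
tool_rot: [-3.137, 0.15, -0.008]
contact_force: [0.8, 0.0, -0.5]
opening: 0.0453
t: 25.18
tool_pos: [0.5958, 0.2917, 0.2344]
tool_rot: [-3.137, 0.151, -0.008]
contact_force: [-0.2, -0.1, 0.0]
opening: 0.0551
now [0.5958 0.2917 0.2344] yaw -0.096 t 25.2 open 0.0551 F [-0.2 -0.1  0. ]
```

View pics/t9b.png

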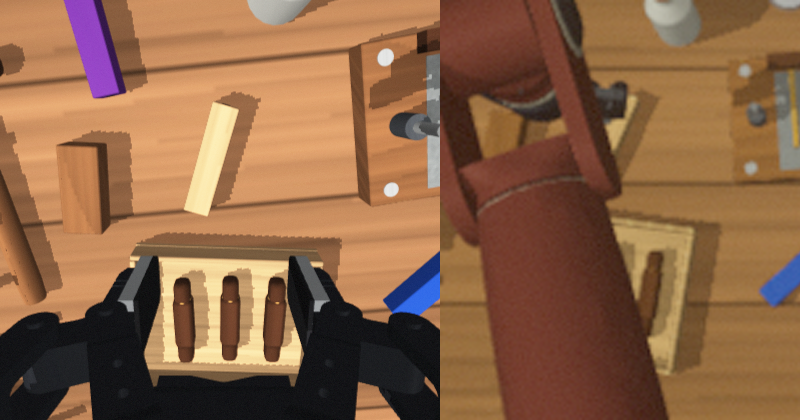

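w9: all three handles lie in the tray. The blank's top face has crop corners (219,102),(238,108),(209,215),(184,210), which is +60 columns in the full picture.

```bash
python3 - <<'E'
from h import *
import pickle
np.set_printoptions(precision=4,suppress=True)
A=pickle.load(open('pics/w9.pkl','rb'))
im=cv2.imread('pics/w9.png'); 
hsv=cv2.cvtColor(im,cv2.COLOR_BGR2HSV); sub=np.zeros(im.shape[:2],np.uint8); sub[90:228,235:310]=1
m=((hsv[...,2]>200)&(hsv[...,1]<120)).astype(np.uint8)*sub
n,l,st,ce=cv2.connectedComponentsWithStats(m); k=1+np.argmax(st[1:,4]); print(st[k],ce[k]); ys,xs=np.where(l==k); r=cv2.minAreaRect(np.c_[xs,ys].astype(np.float32)); print(r)
P=np.array([at_z(A,u,v,.026) for u,v in cv2.boxPoints(r)]); print(P)
P2=np.array([at_z(A,u+60,v,.026) for u,v in [(219,102),(238,108),(209,215),(184,210)]]); print(P2, P2.mean(0))
f=(P2[0]+P2[1]-P2[2]-P2[3])/2; print('yaw',np.arctan2(f[1],f[0]),np.linalg.norm(f))
for Q in (P,):
    d=[Q[i]-Q[(i+1)%4] for i in range(2)]; print([ (np.linalg.norm(e),np.arctan2(e[1],e[0])) for e in d],Q.mean(0))
T=pickle.load(open('cal.pkl','rb'))['top']
print('two-view',tri([(A,*ce[k]),(T,279*.7,301*.7)]))
E
```

```text
[ 244  102   55  115 2957] [270.5137 158.091 ]
((270.103759765625, 158.88677978515625), (27.334749221801758, 112.0862045288086), 15.945395469665527)
[[0.5674 0.3363 0.026 ]
 [0.6679 0.2946 0.026 ]
 [0.6589 0.271  0.026 ]
 [0.557  0.3109 0.026 ]]
[[0.6667 0.2885 0.026 ]
 [0.6597 0.2715 0.026 ]
 [0.5585 0.3096 0.026 ]
 [0.5661 0.334  0.026 ]] [0.6127 0.3009 0.026 ]
yaw -0.3923706726223494 0.10917687584167843
[(np.float64(0.10887048003421318), np.float64(2.747941958360083)), (np.float64(0.02521174630668505), np.float64(1.205487519154076))] [0.6128 0.3032 0.026 ]
two-view (array([0.615 , 0.3018, 0.0197]), [np.float64(0.5003768555005504), np.float64(0.15746525925259242)])
```

```bash
python3 plan.py .613 .302 .08 -.385
```

```text
now [0.5945 0.2918 0.2347] yaw -0.095 t 25.3 open 0.055 F [0.1 1.6 0.2]
(0.613, 0.302, 0.08, -0.385) rows 4 shift [ 1.67 -1.18 15.48] turn [-0.002 -0.005  0.29 ]
```

```bash
python3 -m jog '[[0.4,-0.3,3.5,0,0,0.08,90],[0.8,-0.6,7,0,0,0.16,90],[1.2,-0.9,10.5,0,0,0.24,90],[1.6,-1.2,13,0,-0.005,0.29,90],[1.6,-1.2,15.4,0,-0.005,0.29,90],[1.6,-1.2,15.4,0,-0.005,0.29,90],[1.6,-1.2,15.4,0,-0.005,0.29,90]]'; python3 plan.py .613 .302 .0185 -.385; python3 -c "
from h import *
c,im=snap('wrist','w10')"
```

```text
t: 25.87
tool_pos: [0.6105, 0.3019, 0.0799]
tool_rot: [-3.083, 0.601, 0.004]
contact_force: [-0.4, -1.6, 0.7]
opening: 0.0553
now [0.6105 0.3019 0.0799] yaw -0.385 t 25.9 open 0.0553 F [-0.4 -1.6  0.7]
(0.613, 0.302, 0.0185, -0.385) rows 2 shift [ 0.25 -0.1   6.14] turn [0.    0.003 0.   ]
```

View pics/w10.png

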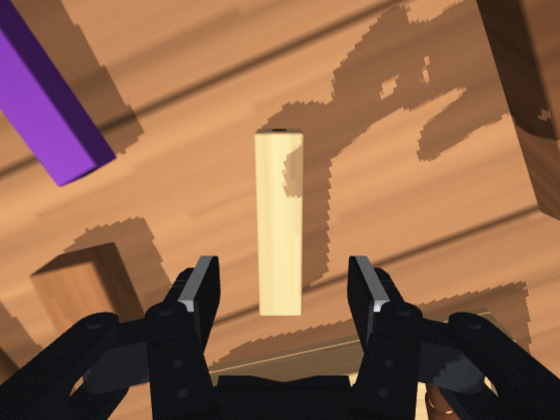

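w10: the blank (279,220) is parallel to the fingers and between them; the offcut is well clear. I grasp.

```bash
python3 -m jog '[[0.1,-0.2,2.5,0,0,0,90],[0.2,-0.2,4.8,0,0,0,90],[0.2,-0.2,5.8,0,0.003,0,90],[0.2,-0.2,6.1,0,0.003,0,90],[0.2,-0.2,6.1,0,0.003,0,90],[0.2,-0.2,6.1,0,0.003,0,90]]'; python3 -m jog '[[0,0,0,0,0,0,130],[0,0,0,0,0,0,180],[0,0,0,0,0,0,255],[0,0,0,0,0,0,255],[0,0,0,0,0,0,255],[0,0,0,0,0,0,255]]' 40; python3 plan.py; python3 -m jog '[[0,0,-1,0,0,0,255],[0,0,-3,0,0,0,255],[0,0,-6,0,0,0,255],[0,0,-10,0,0,0,255],[0,0,-13,0,0,0,255],[0,0,-14,0,0,0,255]]'; python3 plan.py .631 .059 .12 .079
```

```text
t: 26.42
tool_pos: [0.6159, 0.3042, 0.0234]
tool_rot: [-3.08, 0.6, -0.01]
contact_force: [0.6, 0.9, -0.3]
opening: 0.0552
t: 26.92
tool_pos: [0.6174, 0.3047, 0.0257]
tool_rot: [-3.079, 0.6, -0.015]
contact_force: [-0.3, 0.3, 6.0]
opening: 0.0247
now [0.6174 0.3047 0.0257] yaw -0.385 t 26.9 open 0.0247 F [-0.3  0.3  6. ]
t: 27.42
tool_pos: [0.6186, 0.3053, 0.1732]
tool_rot: [-3.073, 0.599, -0.028]
contact_force: [1.3, 0.5, 0.9]
opening: 0.0247
now [0.6186 0.3053 0.1732] yaw -0.385 t 27.4 open 0.0247 F [1.3 0.5 0.9]
(0.631, 0.059, 0.12, 0.079) rows 7 shift [10.31 22.44  5.18] turn [-0.01  -0.019 -0.464]
```

```bash
python3 -m jog '[[1,2.2,0,0,0,-0.05,255],[2.5,5.5,0.3,0,-0.005,-0.12,255],[4,8.8,0.8,0,-0.01,-0.2,255],[5.5,12.3,1.5,0,-0.015,-0.28,255],[7.2,15.6,2.2,-0.01,-0.019,-0.36,255],[8.8,19,3,-0.01,-0.019,-0.42,255],[10,21.8,3.8,-0.01,-0.019,-0.464,255],[10.5,22.6,4.2,-0.01,-0.019,-0.464,255]]'; python3 -m jog '[[0,0,0,0,0,0,255],[0,0,0,0,0,0,255],[0,0,0,0,0,0,255]]'; python3 plan.py .635 .059 .075 .079
```

```text
t: 28.08
tool_pos: [0.6306, 0.0527, 0.1277]
tool_rot: [3.138, 0.12, -0.006]
contact_force: [0.0, 1.2, -1.1]
opening: 0.0245
t: 28.33
tool_pos: [0.6304, 0.0537, 0.1275]
tool_rot: [3.138, 0.121, -0.007]
contact_force: [-0.5, -0.5, -1.4]
opening: 0.0249
now [0.6304 0.0537 0.1275] yaw 0.077 t 28.3 open 0.0249 F [-0.5 -0.5 -1.4]
(0.635, 0.059, 0.075, 0.079) rows 2 shift [ 0.53 -0.49  5.25] turn [ 0.001  0.005 -0.002]
```

```bash
python3 -m jog '[[0.3,-0.3,1.5,0,0.005,0,255],[0.5,-0.5,3,0,0.005,0,255],[0.5,-0.5,4.5,0,0.005,0,255],[0.5,-0.5,5.2,0,0.005,0,255],[0.5,-0.5,5.2,0,0.005,0,255],[0.5,-0.5,5.2,0,0.005,0,255]]';python3 -m jog '[[0,0,0.4,0,0,0,255],[0,0,0.8,0,0,0,255],[0,0,1.1,0,0,0,255],[0,0,1.3,0,0,0,255],[0,0,1.3,0,0,0,255]]'; python3 plan.py .635 .059 .0607 .079; python3 two.py w11
```

```text
t: 28.83
tool_pos: [0.6341, 0.0594, 0.0744]
tool_rot: [3.139, 0.122, -0.002]
contact_force: [-0.3, 0.2, -0.1]
opening: 0.0246
t: 29.25
tool_pos: [0.634, 0.0592, 0.0611]
tool_rot: [3.139, 0.121, -0.003]
contact_force: [0.4, 0.7, -0.9]
opening: 0.0246
now [0.634  0.0592 0.0611] yaw 0.077 t 29.2 open 0.0246 F [ 0.4  0.7 -0.9]
(0.635, 0.059, 0.0607, 0.079) rows 1 shift [0.1  0.03 0.04] turn [ 0.     0.002 -0.002]
```

View pics/w11.png

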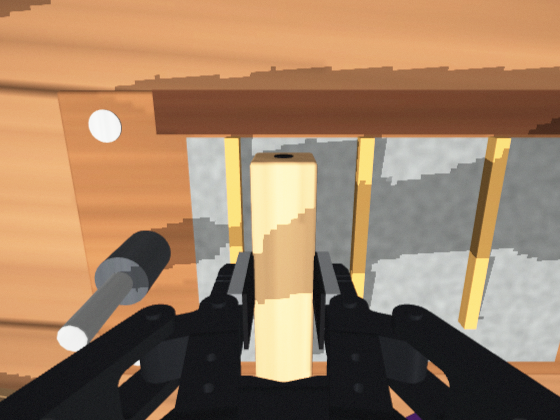

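w11: the blank is in the left lane, about 4 mm off the rail and about 8 mm short of the fence. I set it down and push to the rail, then to the fence.

```bash
python3 -m jog '[[0,0,0.1,0,0,0,255],[0,0,0.2,0,0,0,255],[0,-0.2,0.2,0,0,0,255],[0,-0.4,0.2,0,0,0,255],[0,-0.6,0.2,0,0,0,255],[0,-0.8,0.2,0,0,0,255],[0,-0.8,0.2,0,0,0,255]]'; python3 plan.py;  python3 -m jog '[[0.2,0,0,0,0,0,255],[0.4,0,0,0,0,0,255],[0.6,-0.1,0,0,0,0,255],[0.8,-0.1,0,0,0,0,255],[1,-0.1,0,0,0,0,255],[1.2,-0.1,0,0,0,0,255],[1.3,-0.1,0,0,0,0,255],[1.3,-0.1,0,0,0,0,255]]'; python3 plan.py .6425 .0646 .0607 .079
```

```text
t: 29.88
tool_pos: [0.6347, 0.0659, 0.0608]
tool_rot: [3.135, 0.122, 0.002]
contact_force: [-0.9, -6.2, 5.5]
opening: 0.0246
now [0.6347 0.0659 0.0608] yaw 0.078 t 29.9 open 0.0246 F [-0.9 -6.2  5.5]
t: 30.55
tool_pos: [0.643, 0.0666, 0.0607]
tool_rot: [3.132, 0.122, -0.021]
contact_force: [-19.0, -6.7, 17.8]
opening: 0.025
now [0.643  0.0666 0.0607] yaw 0.078 t 30.6 open 0.025 F [-19.   -6.7  17.8]
(0.6425, 0.0646, 0.0607, 0.079) rows 1 shift [-0.06  0.2   0.  ] turn [ 0.006  0.013 -0.001]
```

```bash
python3 -m jog '[[0,0,0,0,0,0,235],[0,0,0,0,0,0,180],[0,0,0,0,0,0,150],[0,0,0,0,0,0,150],[0,0,-1,0,0,0,150],[0,0,-3,0,0,0,150],[0,0,-6,0,0,0,150],[0,0,-10,0,0,0,150]]'; python3 -m jog '[[0,0,-4,0,0,0,150],[0,0,-8,0,0,0,150],[0,0,-12,0,0,0,150],[0,0,-12,0,0,0,150],[0,0,-12,0,0,0,150]]'; python3 plan.py .62 -.337 .25 -.0785; python3 two.py w12;python3 - <<'E'
from h import *
a=cv2.imread('pics/w12.png')
cv2.imwrite('pics/w12b.png',cv2.resize(a[90:300,170:470],(800,560),interpolation=cv2.INTER_CUBIC))
E
```

```text
t: 31.22
tool_pos: [0.642, 0.0678, 0.1582]
tool_rot: [3.133, 0.123, -0.031]
contact_force: [1.2, 0.0, -0.2]
opening: 0.0351
t: 31.63
tool_pos: [0.6462, 0.069, 0.2833]
tool_rot: [3.133, 0.124, -0.018]
contact_force: [-0.9, -0.4, -1.2]
opening: 0.0353
now [0.6462 0.069  0.2833] yaw 0.079 t 31.6 open 0.0353 F [-0.9 -0.4 -1.2]
(0.62, -0.337, 0.25, -0.0785) rows 8 shift [-4.69 32.74  2.94] turn [0.005 0.009 0.128]
(0.62, -0.337, 0.25, -0.0785) rows 2 shift [-0.11  7.59  0.63] turn [0.001 0.002 0.029]
```

View pics/w12b.png

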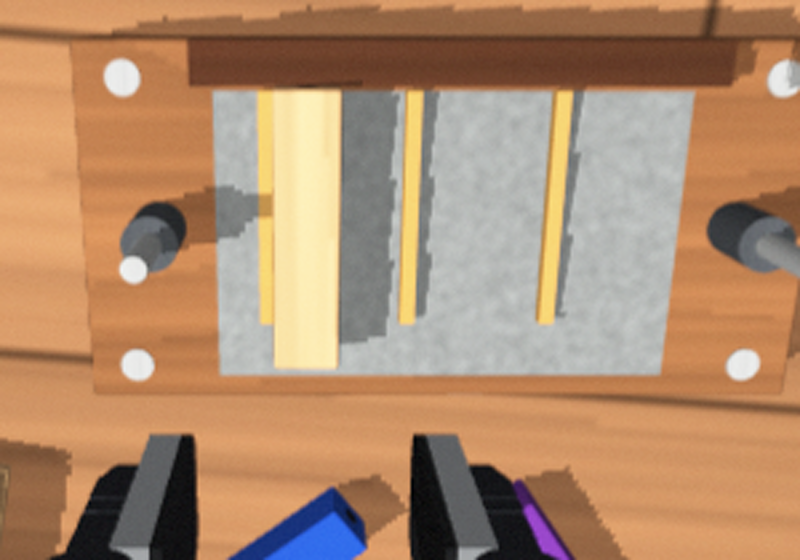

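w12: the blank is flush with the fence and its rail. Now the right-hand blank.

```bash
python3 -m jog '[[-0.8,4,0.4,0,0,0,90],[-1.6,8,0.8,0,0.01,0,90],[-2.4,12,1.2,0,0.01,0,90],[-3.1,16,1.6,0.005,0.01,0,90],[-3.9,20,2,0.005,0.01,0,90],[-4.7,24,2.4,0.005,0.01,0,90],[-5.5,28,2.8,0.005,0.01,0,90],[-6.2,32,3.2,0.005,0.01,0,90]]'; python3 -m jog '[[-0.8,4,0.4,0,0,0,90],[-1.5,7.5,1.5,0,0,0,90],[-1.5,7.5,1.5,0,0,0,90],[-1.5,7.5,1.5,0,0,0,90],[-1.5,7.5,1.5,0,0,0,90]]'; python3 two.py w13; cat > seg.py <<'E'
import sys,pickle; from h import *
n=sys.argv[1]; A=pickle.load(open(f'pics/{n}.pkl','rb')); im=cv2.imread(f'pics/{n}.png')
hsv=cv2.cvtColor(im,cv2.COLOR_BGR2HSV); m=((hsv[...,2]>200)&(hsv[...,1]<125)).astype(np.uint8)
N,l,st,ce=cv2.connectedComponentsWithStats(m)
for k in range(1,N):
    if st[k,4]<500: continue
    ys,xs=np.where(l==k); r=cv2.minAreaRect(np.c_[xs,ys].astype(np.float32))
    P=np.array([at_z(A,u,v,.026) for u,v in cv2.boxPoints(r)]); d=[P[0]-P[1],P[1]-P[2]]; e=max(d,key=np.linalg.norm)
    print(st[k],P.mean(0).round(4),'sides',[round(np.linalg.norm(q),4) for q in d],'yaw',round((np.arctan2(e[1],e[0])+np.pi/2)%np.pi-np.pi/2,4))
E
python3 seg.py w13; python3 plan.py
```

```text
t: 32.35
tool_pos: [0.606, -0.2563, 0.2471]
tool_rot: [-3.137, -0.124, 0.018]
contact_force: [0.6, -0.1, 0.9]
opening: 0.0553
t: 32.77
tool_pos: [0.5961, -0.3313, 0.2297]
tool_rot: [-3.134, -0.123, 0.022]
contact_force: [0.1, 0.0, -0.6]
opening: 0.0554
[ 275   89   30  116 3143] [ 0.6205 -0.3354  0.026 ] sides [np.float64(0.0252), np.float64(0.1086)] yaw 0.1134
[ 204  318  151   40 2225] [ 0.4082 -0.3404  0.026 ] sides [np.float64(0.1659), np.float64(0.0496)] yaw -1.4653
now [ 0.5967 -0.3309  0.2308] yaw 0.08 t 32.8 open 0.0555 F [ 0.   0.  -0.3]
```

```bash
python3 plan.py .6195 -.336 .08 .11
```

```text
now [ 0.5967 -0.3309  0.2308] yaw 0.08 t 32.8 open 0.0555 F [ 0.   0.  -0.3]
(0.6195, -0.336, 0.08, 0.11) rows 4 shift [ 2.42  0.76 15.04] turn [-0.005  0.013 -0.03 ]
```

```bash
python3 -m jog '[[0.6,0.2,3.5,0,0.005,0,90],[1.2,0.4,7,0,0.013,-0.03,90],[1.8,0.6,10.5,-0.005,0.013,-0.03,90],[2.4,0.8,13,-0.005,0.013,-0.03,90],[2.4,0.8,15,-0.005,0.013,-0.03,90],[2.4,0.8,15,-0.005,0.013,-0.03,90],[2.4,0.8,15,-0.005,0.013,-0.03,90]]'; python3 two.py w14; python3 seg.py w14; python3 plan.py .6195 -.336 .0200 .11
```

```text
t: 33.4
tool_pos: [0.619, -0.3343, 0.0792]
tool_rot: [-3.135, -0.175, 0.003]
contact_force: [-0.5, -1.0, 0.7]
opening: 0.0551
[ 263  135   49  183 8021] [ 0.6206 -0.337   0.026 ] sides [np.float64(0.0248), np.float64(0.1089)] yaw 0.1337
now [ 0.6201 -0.3354  0.0815] yaw 0.111 t 33.5 open 0.0552 F [0.6 0.3 0.7]
(0.6195, -0.336, 0.02, 0.11) rows 2 shift [-0.08  0.05  6.15] turn [ 0.001 -0.001  0.001]
```

```bash
python3 -m jog '[[0,0.1,2.5,0,0,-0.015,90],[0,0.15,4.8,0,0,-0.015,90],[0,0.15,5.8,0,0,-0.015,90],[0,0.15,6.1,0,0,-0.015,90],[0,0.15,6.1,0,0,-0.015,90],[0,0.15,6.1,0,0,-0.015,90]]'; python3 -m jog '[[0,0,0,0,0,0,130],[0,0,0,0,0,0,180],[0,0,0,0,0,0,255],[0,0,0,0,0,0,255],[0,0,0,0,0,0,255],[0,0,0,0,0,0,255]]' 40; python3 plan.py; python3 -m jog '[[0,0,-1,0,0,0,255],[0,0,-3,0,0,0,255],[0,0,-6,0,0,0,255],[0,0,-10,0,0,0,255],[0,0,-13,0,0,0,255],[0,0,-14,0,0,0,255]]'; python3 plan.py .641 -.056 .128 .079
```

```text
t: 33.95
tool_pos: [0.6214, -0.3375, 0.0226]
tool_rot: [3.133, 0.198, 0.006]
contact_force: [0.5, 0.0, 0.9]
opening: 0.0551
t: 34.45
tool_pos: [0.6228, -0.3384, 0.025]
tool_rot: [3.131, 0.198, 0.01]
contact_force: [-1.0, 0.6, 6.9]
opening: 0.0248
now [ 0.6228 -0.3384  0.025 ] yaw 0.126 t 34.5 open 0.0248 F [-1.   0.6  6.9]
t: 34.95
tool_pos: [0.6242, -0.3395, 0.1727]
tool_rot: [3.125, 0.198, 0.022]
contact_force: [0.0, -0.9, 0.9]
opening: 0.0247
now [ 0.6242 -0.3395  0.1727] yaw 0.127 t 35.0 open 0.0247 F [ 0.  -0.9  0.9]
(0.641, -0.056, 0.128, 0.079) rows 7 shift [  5.19 -27.96   4.22] turn [ 0.011 -0.014  0.047]
```

```bash
python3 -m jog '[[0.5,-2.2,0,0,0,0.01,255],[1.2,-5.7,0,0,-0.005,0.02,255],[1.8,-9.5,0,0,-0.01,0.03,255],[2.5,-13.3,0,0.005,-0.014,0.04,255],[3.2,-17.1,0,0.011,-0.014,0.047,255],[4,-21,0,0.011,-0.014,0.047,255],[4.8,-24.8,0,0.011,-0.014,0.047,255],[5.4,-27.9,0,0.011,-0.014,0.047,255]]'; python3 -m jog '[[0,0,0,0,0,0,255],[0,0,0,0,0,0,255],[0,0,0,0,0,0,255]]'; python3 plan.py .6432 -.0566 .075 .079
```

```text
t: 35.62
tool_pos: [0.6417, -0.0531, 0.1692]
tool_rot: [-3.138, -0.126, 0.003]
contact_force: [-0.3, 0.1, -1.0]
opening: 0.0251
t: 35.87
tool_pos: [0.6412, -0.0533, 0.1685]
tool_rot: [-3.139, -0.127, 0.005]
contact_force: [-0.2, 0.2, -0.3]
opening: 0.025
now [ 0.6412 -0.0533  0.1685] yaw 0.081 t 35.9 open 0.025 F [-0.2  0.2 -0.3]
(0.6432, -0.0566, 0.075, 0.079) rows 3 shift [0.2  0.35 9.35] turn [-0.001  0.003  0.002]
```

```bash
python3 -m jog '[[0.1,0.3,2,0,0.003,0.002,255],[0.2,0.35,5,0,0.003,0.002,255],[0.2,0.35,7.5,0,0.003,0.002,255],[0.2,0.35,9,0,0.003,0.002,255],[0.2,0.35,9.3,0,0.003,0.002,255],[0.2,0.35,9.3,0,0.003,0.002,255],[0.2,0.35,9.3,0,0.003,0.002,255]]'; python3 plan.py .6432 -.0566 .0605 .079
```

```text
t: 36.45
tool_pos: [0.6441, -0.0574, 0.0768]
tool_rot: [-3.139, -0.122, -0.003]
contact_force: [-0.1, 0.3, 0.3]
opening: 0.0247
now [ 0.6441 -0.0574  0.0768] yaw 0.078 t 36.5 open 0.0247 F [-0.1  0.3  0.3]
(0.6432, -0.0566, 0.0605, 0.079) rows 1 shift [-0.09 -0.09  1.63] turn [ 0.    -0.002 -0.001]
```

```bash
python3 -m jog '[[-0.1,-0.1,0.5,0,0,0,255],[-0.1,-0.1,1,0,0,0,255],[-0.1,-0.1,1.4,0,0,0,255],[-0.1,-0.1,1.6,0,0,0,255],[-0.1,-0.1,1.7,0,0,0,255],[-0.1,-0.1,1.7,0,0,0,255]]'; python3 plan.py; python3 -m jog '[[0,0,0.1,0,0,0,255],[0,0,0.1,0,0,0,255],[0,-0.2,0.1,0,0,0,255],[0,-0.4,0.1,0,0,0,255],[0,-0.6,0.1,0,0,0,255],[0,-0.8,0.1,0,0,0,255],[0,-0.9,0.1,0,0,0,255]]'; python3 plan.py;  python3 -m jog '[[0.2,0,0,0,0,0,255],[0.4,0,0,0,0,0,255],[0.6,-0.1,0,0,0,0,255],[0.8,-0.1,0,0,0,0,255],[1,-0.1,0,0,0,0,255],[1.2,-0.1,0,0,0,0,255],[1.3,-0.1,0,0,0,0,255],[1.3,-0.1,0,0,0,0,255]]'; python3 plan.py .651 -.051 .060 .079
```

```text
t: 36.95
tool_pos: [0.6432, -0.0565, 0.0601]
tool_rot: [3.139, 0.123, 0.003]
contact_force: [-0.4, 0.4, 0.0]
opening: 0.025
now [ 0.6432 -0.0565  0.0601] yaw 0.078 t 37.0 open 0.025 F [-0.4  0.4  0. ]
t: 37.53
tool_pos: [0.6437, -0.0498, 0.0601]
tool_rot: [3.133, 0.125, 0.008]
contact_force: [0.9, -11.1, 3.2]
opening: 0.0247
now [ 0.6437 -0.0498  0.0601] yaw 0.08 t 37.5 open 0.0247 F [  0.9 -11.1   3.2]
t: 38.2
tool_pos: [0.651, -0.0493, 0.0599]
tool_rot: [3.131, 0.125, -0.019]
contact_force: [-23.5, -7.6, 18.7]
opening: 0.0248
now [ 0.651  -0.0493  0.0599] yaw 0.08 t 38.2 open 0.0248 F [-23.5  -7.6  18.7]
(0.651, -0.051, 0.06, 0.079) rows 1 shift [-0.01  0.17 -0.01] turn [0.008 0.012 0.001]
```

```bash
python3 -m jog '[[0,0,0,0,0,0,235],[0,0,0,0,0,0,180],[0,0,0,0,0,0,150],[0,0,0,0,0,0,150],[0,0,-1,0,0,0,150],[0,0,-3,0,0,0,150],[0,0,-6,0,0,0,150],[0,0,-10,0,0,0,150]]'; python3 -m jog '[[0,-1.5,-4,0,0,0,150],[0,-3,-8,0,0,0,150],[0,-4.5,-11,0,0,0,150],[0,-5.5,-11,0,0,0,150],[0,-5.5,-11,0,0,0,150],[0,-5.5,-11,0,0,0,150]]'; python3 plan.py .45 0 .35 .079; python3 two.py w15;python3 - <<'E'
from h import *
a=cv2.imread('pics/w15.png')
cv2.imwrite('pics/w15b.png',cv2.resize(a[90:300,130:430],(800,560),interpolation=cv2.INTER_CUBIC))
E
```

```text
t: 38.87
tool_pos: [0.6499, -0.0475, 0.1573]
tool_rot: [3.133, 0.125, -0.029]
contact_force: [-0.5, -0.4, -0.6]
opening: 0.0351
t: 39.37
tool_pos: [0.6472, 0.0087, 0.2665]
tool_rot: [3.133, 0.127, -0.03]
contact_force: [-0.2, -0.1, -0.3]
opening: 0.0352
now [0.6472 0.0087 0.2665] yaw 0.081 t 39.4 open 0.0352 F [-0.2 -0.1 -0.3]
(0.45, 0.0, 0.35, 0.079) rows 6 shift [-19.89  -0.69  -7.96] turn [0.005 0.02  0.002]
```

View pics/w15b.png

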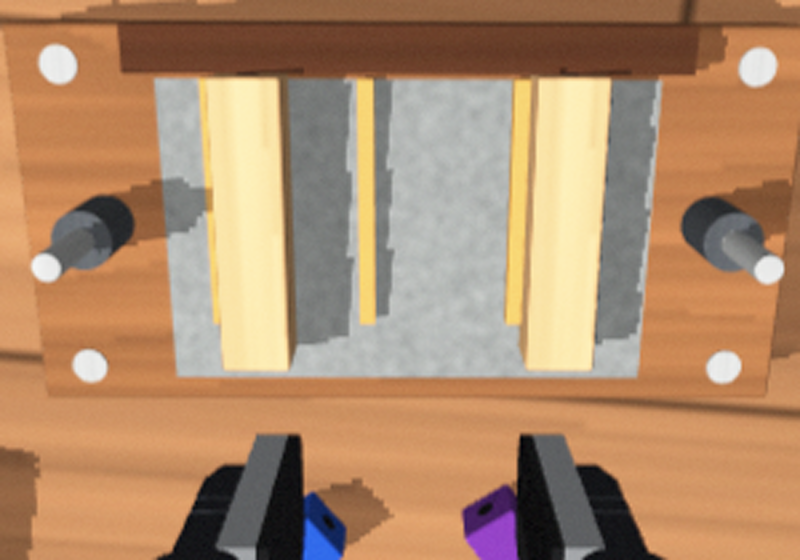

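w15: both blanks sit against the fence and their rails. I check numerically and take a last full view with the arm pulled back.

```bash
python3 -m jog '[[-4,0,-1.5,0,0.02,0,150],[-8,0,-3,0,0.02,0,150],[-12,0,-4.5,0,0.02,0,150],[-16,0,-6,0,0.02,0,150],[-20,0,-8,0,0.02,0,150],[-20,0,-8,0,0.02,0,150]]'; python3 - <<'E'
from h import *
import pickle
np.set_printoptions(precision=4,suppress=True)
A=pickle.load(open('pics/w15.pkl','rb')); k=300/800
def w(u,v,z): return at_z(A,130+(u+.5)*k-.5,90+(v+.5)*k*560/560*210/560/k-.5,z)
S=[w(u,v,.035) for u,v in [(58,64),(758,67),(90,366),(724,367)]]
c=np.mean(S,0); y1=S[0]-S[1];y2=S[2]-S[3]; yaw=np.mean([np.arctan2(-y[0],y[1]) for y in (y1,y2)]); print('jig',c,yaw)
R=np.array([[np.cos(yaw),np.sin(yaw)],[-np.sin(yaw),np.cos(yaw)]]); J=lambda p:(R@(p-c)[:2]*1000).round(1)
for n,pts in [('c',[(207,78),(278,78),(291,370),(223,370)]),('a',[(537,78),(610,78),(594,370),(527,370)])]:
    P=np.array([w(u,v,.061) for u,v in pts]); f=P[0]+P[1]-P[2]-P[3]; print(n,[J(p) for p in P],'mid',J(P.mean(0)),'dyaw',np.arctan2(f[1],f[0])-yaw)
print('rail a',J(w(529,90,.042)),J(w(523,320,.042)),'rail c',J(w(207,90,.042)))
c,im=snap('top','t15'); cv2.imwrite('pics/t15b.png',cv2.resize(im,(800,600),interpolation=cv2.INTER_CUBIC))
E
python3 plan.py
```

```text
t: 39.92
tool_pos: [0.4462, -0.008, 0.3517]
tool_rot: [3.133, 0.124, 0.001]
contact_force: [1.1, -1.0, 0.9]
opening: 0.0353
jig [0.6404 0.0068 0.035 ] 0.07658366420692292
c [array([57.3, 69.8]), array([57.4, 45.3]), array([-51.2,  44.5]), array([-51.2,  70.4])] mid [ 3.1 57.5] dyaw 0.0007640836689863234
a [array([ 57.7, -44.3]), array([ 57.8, -69.6]), array([-50.9, -71. ]), array([-51. , -45.4])] mid [  3.4 -57.6] dyaw 0.011497521817768752
rail a [ 51.9 -44.2] [-37.3 -45.6] rail c [51.5 74. ]
now [ 0.4473 -0.0081  0.3513] yaw 0.079 t 40.0 open 0.0355 F [0.  0.5 0.9]
```

View pics/t15b.png

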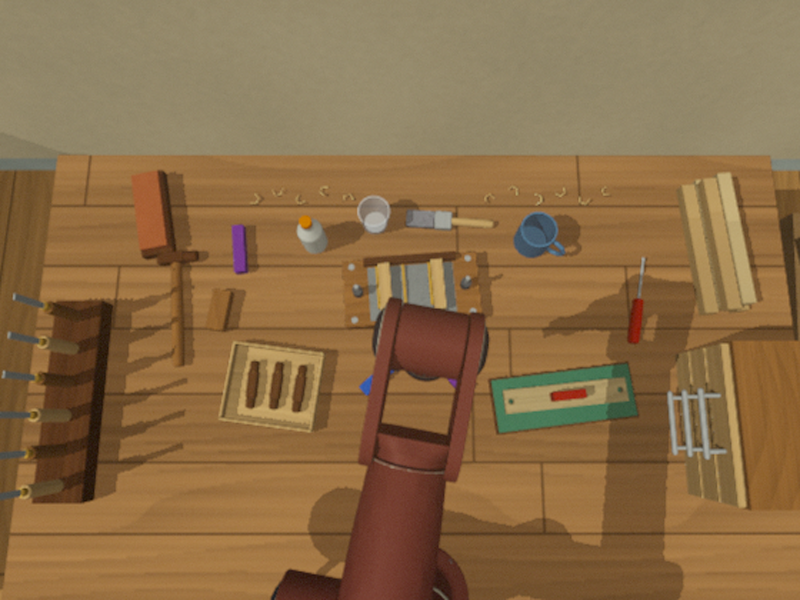

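t15: plate on the board, three handles in the tray, two blanks home, no other blank in sight and the bystanders where they were. I hand in.

```bash
python3 -c "
from station import finish_job; print(finish_job())"
```

```text
the job is handed in; nothing more can be done
None
```

The job is done and handed in at about 40 s on the robot's clock; `finish_job` gave no verdict.

- **Plate:** I lifted it level off the pins and laid it flat and lengthways on the green board. It looks about 7 mm off centre along the board and 6 mm across, well inside the limits.
- **Handles:** All three finished handles are lying in the tray.
- **Blanks:** I found two light blanks and no third one. They went into the +y and -y lanes and were pushed against the rail and the fence, with contact felt on both.
- **Last check:** The wrist picture put the blank centres at (3.1, 57.5) and (3.4, -57.6) mm in the jig frame. Home is (3, ±58), so both are within 1 mm, and the angle errors are 0.001 and 0.011 rad.
- **Bystanders:** In the last top view they are where they were, and the robot was touching nothing.

No final check failed. On the way, the tool often stopped 3 to 8 mm higher than commanded after a fast descent, so the blanks were gripped shallower than planned. The grips still held.

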